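# Scrape the drip board clear and set the containers out on it

## Robot

A 6-joint arm with a two-finger parallel gripper is mounted at the origin on a cart in front of the work surface, level with it; the furniture and walls round the work are solid. World frame = base frame: x ahead of the robot, y to its left, z up, the work surface at z = 0. Lengths are in m, angles in degrees, forces in N, time in s.
With the tool pointing down it reaches from about 0.4 to 0.825 m from the base axis. Payload 7 kg.
Tool frame: the origin (TCP) lies midway between the tips of the shut fingers; the grasp point (between the pads) lies 19 mm behind it; z points along the fingers, x is the direction in which the jaws open and shut, and the axes are right-handed (so a half turn about z gives the same grasp; the last joint's range is limited). The gripper opens to 88 mm and grips with 3 to 60 N. Pads are 19 mm wide; open, the fingers measure 130 mm over their backs; the gripper's body (78 mm by 193 mm) begins 47 mm behind the grasp point.
Start: joints at [87.897, 20.546, 0.682, 0, -70.136, -16.507], TCP at [0.215, 0.64, 0.193] pointing down, gripper open.
Joint ranges: [-176.03, 176.03], [-82.01, 121.73], [-58.28, 71.71], [-173.87, 95.51], [-174.79, -0.11], [-173.66, 173.66]. Speed limits (degrees/s): [136.94, 136.94, 172.46, 180, 180, 180].

## Interface

Orientations are given as [roll, pitch, yaw] about the fixed x, y, z axes, in that order (R = Rz(yaw) Ry(pitch) Rx(roll)).
In Python, from plant import ctrl, vision, nets gives the robot as it stands.
- The arm moves only by the shell command python3 -m jog 'ROWS'. ROWS is text: rows parted by semicolons, each of 7 numbers parted by spaces: the turn, a rotation vector about the tool's x, y, z in units of 0.1 rad (1.0 is 0.1 rad), then the shift along the tool's x, y, z in units of 4 cm (1.0 is 4 cm), then the opening, from -1 (shut) to 1 (fully open). In form: rx ry rz x y z jaw; .... A call has 1 to 8 rows; each row shifts and turns the commanded pose from where the row before left it, along the tool's axes as they then stand; what a row does not reach is not made up. A row lasts 1/8 s, in which the tool goes at most 62.5 mm and 10.7 degrees, less where a joint would pass 70% of its speed; a pose out of reach is approached as far as the arm can. A call with a number of a shift or a turn outside -1 to 1 is refused whole. A call with a gripper value outside its range is refused whole. The fingers move at their own pace and stop on an object; the grip force is fixed at half the most. Time passes only in rows, so rows that do not move let the fingers close. It gives the time, the measured TCP pose, the force and the opening at its end, in the units of the state.
- ctrl.get_obs(): the state, without advancing time (a new reading comes with each control period).
- vision.snapshot(name): name is "scene" or "top"; returns (picture, depth): 384x512x3 uint8, red, green, blue; 384x512 float32, m along the optical axis (not along the pixel's ray), 0 where there is no reading.
- vision.camera_info(name): a dict with "camera_matrix" (3x3 intrinsics, pixels), "D" ([k1, k2, p1, p2, k3] as OpenCV has them; the pictures are not rectified), "camera_from_world" (4x4, takes a point from world to camera coordinates). Camera axes: x right, y down, z forward; pixel columns grow to the right and rows downward; lengths in m; the calibration is good to about 2 mm. A picture is of the moment at which its call begins. camera_info takes no time and is no camera call.
- ctrl.close_job(): hands the job in, once; it reports no verdict.
Trained networks look in the newest picture that a camera, given by its name, has taken for a name from the list of things; names that differ only in an ending like _2 or _b are one class to them, and where a whole thing is asked for, a point or a joint stands for the part that bears it (a point fixed in the world has none). Each returns a list of dicts, best first, with "score" (0 to 1); they miss things now and then, are a little off and sometimes report something else, mostly with a low value. They report only what shows in the picture. A call takes as long as a camera call. They do not tell look-alikes from the thing itself.
- nets.boxes_of(target, camera): "location" ([x, y, z] in m, in world coordinates, good to about 4 mm: the middle of the surface that is visible of it).
The state is a dict: "clock": time; "joint_pos": joint angles; "qvel": joint speeds; "tau": joint torques, N m; "tool_pos": TCP position; "orientation": TCP orientation; "force": force on the tool from outside, world axes, zero at the start; "moment": the same for the moment, N m; "opening": finger opening in m.
Only numpy, scipy, OpenCV 4.12 (cv2) and the standard library are available. Lean on these libraries where they do the work, as an engineer would, in place of code of your own. Each camera call takes 0.05 s, during which the arm holds its last target.

## Task

Take the scraper block and wipe all the white chips off the drip board into the trough at its end, without handling the chips with the gripper, then put the scraper back standing in its grey rest. After that, stand every tin, jar and can that is there upright on the cleared board, whole base on the plate, without dropping any or tipping any over.

Things in the scene. Friction and masses are not known exactly. Their poses are not given: they have to be found in the camera images.
- board: Fixed drip board: green-edged block with flat bare-steel top 190 mm (its x, about away from the robot) by 240 mm (its y), 34 mm above the work surface. Origin at the middle of its underside (under the plate, trough not counted); z up. Rims 8 mm wide, 10 mm above the top, run along the sides x = -95 and +95 mm; the y ends have no rim.
- board_top (a point): Middle of the board's flat top (34 mm above the work surface); axes as the board's.
- trough (a point): Middle of the floor of the open chip trough, part of the board, into which its top drops at y = -120 mm: from y = -120 to -230 mm in the board's frame, 190 mm wide inside, floor 4 mm, side walls 44 mm and end wall 38 mm above the work surface; axes as the board's.
- rest_floor (a point): Middle of the inner floor of the scraper's rest, a fixed grey shallow tray, inside 140 mm (its x) by 64 mm (its y), floor 5 mm above the work surface, walls 16 mm high over all; axes as the tray's.
- scraper_grip (a point): Scraper block (180 g, loose, stands in its rest): wooden block with black rubber foot, 110 mm (its x) by 40 mm (its y) by 34 mm, and on it an orange upright grip 80 mm (x) by 24 mm (y) from 34 to 82 mm above the foot. This point is in the middle of the grip, 62 mm above the underside of the foot; z up. Either long face of the foot can push.
- chip0_c (a point): Loose white chip, a curved slice of plastic pipe wall about 40 x 20 x 12 mm, 15 g, lying flat on the board at the start; the point is at its centre, 6 mm above its underside. May be absent.
- chip1_c (a point): Loose white chip, a curved slice of plastic pipe wall about 40 x 20 x 12 mm, 15 g, lying flat on the board at the start; the point is at its centre, 6 mm above its underside. May be absent.
- chip2_c (a point): Loose white chip, a curved slice of plastic pipe wall about 40 x 20 x 12 mm, 15 g, lying flat on the board at the start; the point is at its centre, 6 mm above its underside. May be absent.
- chip3_c (a point): Loose white chip, a curved slice of plastic pipe wall about 40 x 20 x 12 mm, 15 g, lying flat on the board at the start; the point is at its centre, 6 mm above its underside. May be absent.
- tin_c (a point): Beige-labelled tin with black cap on a grey top, 66 mm diameter, 88 mm high (straight sides up to 75 mm), 0.42 kg, closed, loose, standing upright. The point is on its axis half-way up, 44 mm above its underside; z along the axis. May be absent.
- jar_c (a point): Amber jar with black lid and paper label, 60 mm diameter, 94 mm high, 0.25 kg, closed, loose, standing upright. The point is on its axis half-way up, 47 mm above its underside; z along the axis. May be absent.
- can_c (a point): Silver can with blue band, 58 mm diameter, 100 mm high, 0.25 kg, closed, loose, standing upright. The point is on its axis half-way up, 50 mm above its underside; z along the axis. May be absent.
- tub_c (a point): White plastic jar with red lid, 62 mm diameter, 86 mm high, 0.2 kg, closed, loose, standing upright. The point is on its axis half-way up, 43 mm above its underside; z along the axis. May be absent.
Things that resemble listed ones, but are neither listed nor needed, are in the scene too. What is shaped like the part that bears tub_c but turquoise or yellow is not meant.

How it is judged:
By the outcome, as a careful person would: the job done as asked, in the order asked, and still so for the second after the job is handed in, with the robot touching nothing.
Of chip0, chip1, chip2, chip3 only 2 to 4 are there at a start; the rules pass over those that are not, and their reading is None.
Of tin, jar, can, tub only 3 to 4 are there at a start; the rules pass over those that are not, and their reading is None.
At some moment in a run one of chip0, chip1, chip2, chip3 may be knocked a few centimetres aside while the robot is not near it.
It also fails if it takes over 210 s, if anything falls off the work surface, if the arm or the gripper's body presses on something with over 40 N, if the wrist force passes 120 N, or if a joint passes its speed limit or range.

## Working session

There is one attempt and no reset: what is moved stays moved. The work goes in short steps, Python scripts to look and compute and a shell command to move; the robot and the scene stay as the last step left them, time stands still between calls to the robot, and variables do not carry over. Pictures are saved under pics/ and viewed, and the job is handed in when it is done.

```bash
ls; mkdir -p pics; python3 - <<'E'
from plant import ctrl, vision, nets
import cv2
print(ctrl.get_obs())
for n in("scene","top"):
    p,d=vision.snapshot(n); cv2.imwrite(f"pics/{n}0.png",p[:,:,::-1]); print(vision.camera_info(n))
    for t in "board scraper_grip rest_floor chip0_c tin_c jar_c can_c tub_c".split():
        try: print(n,t,[(round(r['score'],2),[round(float(v),3) for v in r['location']]) for r in nets.boxes_of(t,n)])
        except Exception as e: print(t,e)
print(ctrl.get_obs()['clock'])
E
```

```text
pics
{'clock': 0.0, 'joint_pos': array([ 8.78964279e+01,  2.05912102e+01,  6.34759153e-01, -2.29475877e-02,
       -7.01357380e+01, -1.65086982e+01]), 'qvel': array([ 0.03741239, -0.02979279, -0.07405443, -0.007769  , -0.0556595 ,
        0.01360095]), 'tau': array([-1.81729833e-03, -5.82709551e+01,  2.93066347e+01,  6.99767813e+00,
        7.04115533e-03, -1.54875320e-04]), 'tool_pos': array([0.21525212, 0.63918539, 0.19252386]), 'orientation': array([-1.79994484e+02, -9.45194435e-02, -1.08620090e+02]), 'force': array([-0.61364741, -0.13217596,  0.48960421]), 'moment': array([-0.05521231,  0.01506525, -0.0191661 ]), 'opening': 0.08740365299822037}
{'camera_matrix': array([[442.86446833,   0.        , 252.82091075],
       [  0.        , 442.86446833, 189.66837425],
       [  0.        ,   0.        ,   1.        ]]), 'D': array([-0.08237567,  0.        ,  0.        ,  0.        ,  0.        ]), 'camera_from_world': array([[ 0.78075995, -0.62463145,  0.01579406, -0.37253175],
       [-0.29353996, -0.38899097, -0.87322409,  0.22799121],
       [ 0.55158698,  0.67714221, -0.48706286,  
[... 780 characters left out ...]
       ]), 'camera_from_world': array([[ 8.47594874e-04, -9.99885192e-01,  1.51289576e-02,
         2.79903007e-04],
       [-9.98123204e-01, -1.77228384e-03, -6.12121654e-02,
         5.15917661e-01],
       [ 6.12319506e-02, -1.50486805e-02, -9.98010113e-01,
         1.49662536e+00],
       [ 0.00000000e+00,  0.00000000e+00,  0.00000000e+00,
         1.00000000e+00]])}
top board [(0.92, [0.515, -0.107, 0.035])]
top scraper_grip [(0.97, [0.426, -0.383, 0.052])]
top rest_floor [(0.86, [0.434, -0.381, 0.008])]
top chip0_c []
top tin_c []
top jar_c [(0.72, [0.577, 0.368, 0.094])]
top can_c [(0.87, [0.456, 0.4, 0.097])]
top tub_c [(0.56, [0.533, 0.26, 0.085]), (0.54, [0.435, 0.189, 0.086])]
0.9
```

```bash
python3 - <<'E'
import cv2
for n in("scene","top"):
    p=cv2.imread(f"pics/{n}0.png"); cv2.imwrite(f"pics/{n}0b.png",cv2.resize(p,(800,600),interpolation=cv2.INTER_CUBIC))
E
```

```text
(no output)
```

View pics/scene0b.png

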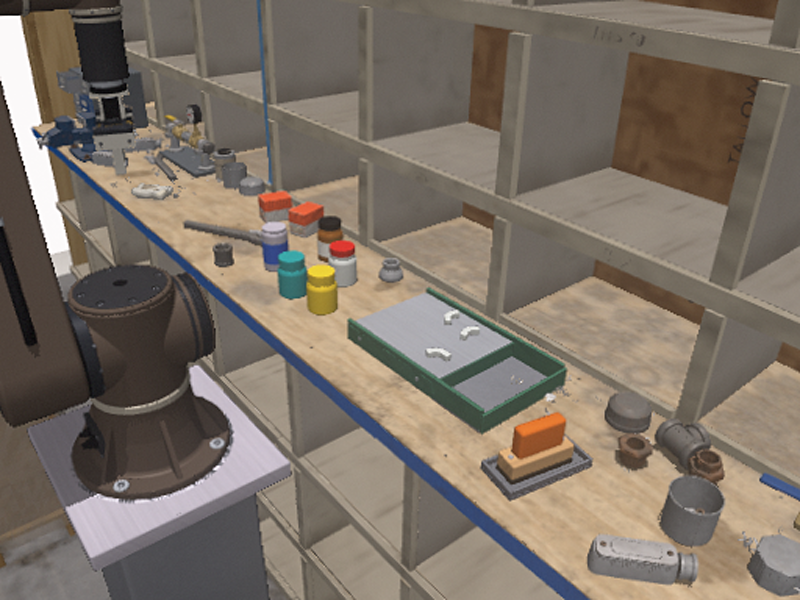

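View pics/top0b.png

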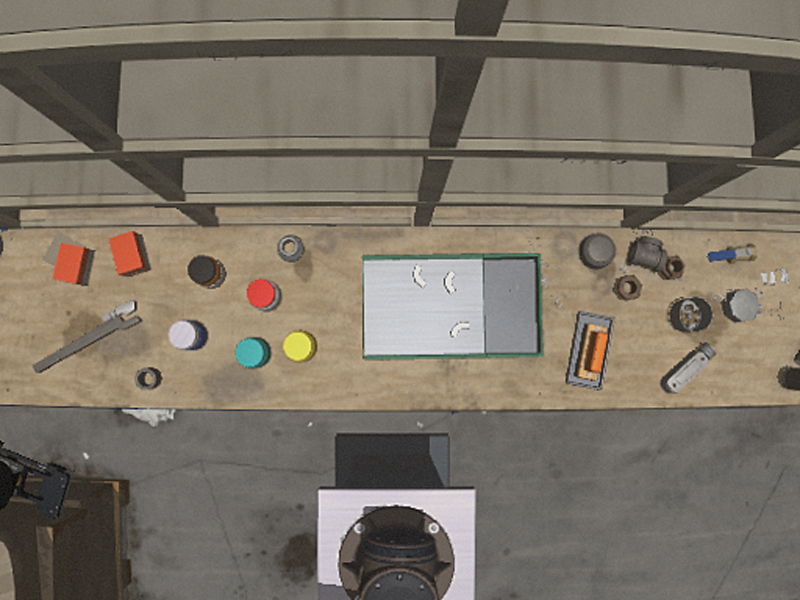

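The pictures show three white chips on the board (top view: about (418,276), (449,282) and (460,328)). The scraper stands in its rest at (590,350). Amber jar is at (205,270), the silver/blue can at (187,334) and the red-lid tub at (262,293); there is no tin. Turquoise and yellow are decoys. Next I'll measure these accurately.

```bash
cat > h.py <<'E'
import numpy as np, cv2
from plant import ctrl, vision, nets
def cloud(n):
    p,d=vision.snapshot(n); i=vision.camera_info(n)
    K,D,T=np.array(i['camera_matrix']),np.array(i['D']),np.array(i['camera_from_world'])
    v,u=np.mgrid[:384,:512]
    uv=cv2.undistortPoints(np.stack([u.ravel(),v.ravel()],1).astype(np.float64)[:,None],K,D)[:,0]
    c=np.c_[uv,np.ones(len(uv))]*d.reshape(-1,1)
    w=(c-T[:3,3])@T[:3,:3]
    w[d.ravel()==0]=np.nan
    return p,w.reshape(384,512,3)
def save(p,name,box=None,s=None):
    if box: p=p[box[1]:box[3],box[0]:box[2]]
    s=s or min(800/p.shape[1],600/p.shape[0])
    cv2.imwrite(f"pics/{name}.png",cv2.resize(p[:,:,::-1],None,fx=s,fy=s,interpolation=cv2.INTER_CUBIC))
def chips(p,w,z0=0.036,z1=0.06,xr=(.38,.66),yr=(-.3,.03)):
    hsv=cv2.cvtColor(p,cv2.COLOR_RGB2HSV)
    return hsv
def tool():
    o=ctrl.get_obs();return o
E
python3 - <<'E'
from h import *
import pickle
o={n:cloud(n) for n in("top","scene")}
pickle.dump(o,open('c0.pkl','wb'))
p,w=o['top']; hsv=cv2.cvtColor(p,cv2.COLOR_RGB2HSV)
H,S,V=[hsv[...,k].astype(int) for k in range(3)]
x,y,z=w[...,0],w[...,1],w[...,2]
def rep(name,m):
    q=w[m]; q=q[~np.isnan(q[:,0])]
    if len(q)<5: print(name,len(q));return
    r=cv2.minAreaRect((q[:,:2]*1000).astype(np.float32))
    print(name,len(q),'med',np.median(q,0).round(4),'min',q.min(0).round(3),'max',q.max(0).round(3),'rect',np.round(r[0],1),np.round(r[1],1),round(r[2],1))
b=(abs(z-.034)<.006)&(y>-.3)&(y<.1)&(x>.38)&(x<.66)&(S<40)
rep('plate',b)
rep('green',(H>60)&(H<90)&(S>80)&(y<.1)&(y>-.3)&(z>.02))
rep('orange',(H>5)&(H<16)&(S>180)&(y<-.3)&(y>-.5)&(z>.06))
rep('red',((H<6)|(H>174))&(S>150)&(y<.3)&(y>.1)&(z>.07))
rep('rest',(y<-.3)&(y>-.5)&(x>.3)&(x<.55)&(z>.008)&(z<.02))
rep('wood',(y<-.3)&(y>-.5)&(x>.3)&(x<.55)&(z>.028)&(z<.04))
for nm,(lx,ly,zz) in dict(jar=(.577,.368,.094),can=(.456,.4,.1),tub=(.533,.26,.086),yel=(.435,.189,.086),tur=(.42,.27,.086)).items():
    rep(nm,(np.hypot(x-lx,y-ly)<.05)&(abs(z-zz)<.008))
c=(V>200)&(S<40)&(z>.036)&(z<.06)&(y<.05)&(y>-.3)&(x>.39)&(x<.64)
n,l=cv2.connectedComponents(c.astype(np.uint8))
for k in range(1,n): rep('chip%d'%k,l==k)
# vertical things: shelf
for zz in (.05,.1,.2,.3,.4,.5,.6):
    m=(z>zz)&(z<zz+.05)&(abs(y)<.5)&(x>.3)
    if m.any(): print(zz,np.nanmin(x[m]))
p,w=o['scene'];x,y,z=w[...,0],w[...,1],w[...,2]
for zz in (.05,.1,.2,.3,.4,.5,.6):
    m=(z>zz)&(z<zz+.05)&(y<.1)&(y>-.5)&(x>.5)
    if m.any(): print(zz,np.nanpercentile(x[m],[0,1,5]))
E
```

```text
plate 4235 med [ 0.513  -0.0554  0.0347] min [ 0.414 -0.286  0.028] max [0.613 0.065 0.04 ] rect [ 513.4 -110.3] [198.  349.1] 0.9
green 415 med [ 0.575  -0.1387  0.0437] min [ 0.414 -0.291  0.028] max [0.622 0.065 0.053] rect [ 517.8 -113.6] [202.5 353. ] 1.1
orange 107 med [ 0.4224 -0.394   0.0876] min [ 0.389 -0.409  0.078] max [ 0.462 -0.375  0.094] rect [ 425.  -392.5] [24.3 76.4] 77.8
red 249 med [0.5386 0.2586 0.086 ] min [0.512 0.234 0.073] max [0.563 0.286 0.095] rect [537.7 259.5] [51.1 50.6] 44.4
rest 389 med [ 0.4257 -0.3817  0.013 ] min [ 0.309 -0.494  0.008] max [ 0.546 -0.3    0.02 ] rect [ 426.2 -398. ] [230.7 196. ] 3.1
wood 172 med [ 0.4599 -0.388   0.0361] min [ 0.369 -0.494  0.028] max [ 0.548 -0.363  0.04 ] rect [ 469.4 -417.1] [ 64.7 211.6] 61.1
jar 244 med [0.5836 0.3739 0.0942] min [0.559 0.348 0.086] max [0.611 0.401 0.101] rect [583.1 374.2] [52.1 50.6] 25.6
can 241 med [0.4572 0.4073 0.1002] min [0.433 0.379 0.092] max [0.481 0.434 0.107] rect [457.2 406.4] [54.1 47.9] 89.0
tub 254 med [0.5384 0.2599 0.086 ] min [0.512 0.234 0.079] max [0.563 0.286 0.093] r
[... 6336 characters left out ...]
6.1] 89.3
chip161 1
chip162 1
chip163 1
chip164 10 med [ 0.4339 -0.1662  0.0382] min [ 0.429 -0.173  0.036] max [ 0.442 -0.154  0.04 ] rect [ 433.9 -164.5] [ 6.7 22.3] 36.1
chip165 4
chip166 1
chip167 1
chip168 2
chip169 2
chip170 1
chip171 1
chip172 1
chip173 1
0.05 0.38600163483820993
0.1 0.43343407729458044
0.2 0.6729949322415688
0.3 0.6789689922912541
0.4 0.6790168614658888
0.5 0.6784099872812016
0.6 0.6794613745373138
0.05 [0.54273716 0.61834276 0.67988423]
0.1 [0.6769365  0.67871738 0.68055847]
0.2 [0.67127531 0.67572164 0.67701841]
0.3 [0.67411556 0.67758463 0.67982739]
0.4 [0.67489996 0.67855158 0.68016799]
0.5 [0.67505207 0.67708342 0.67860084]
0.6 [0.67734886 0.67841432 0.67945502]
```

```bash
python3 - <<'E'
from h import *
import pickle
o=pickle.load(open('c0.pkl','rb'))
save(o['top'][0],'top_board',(220,150,400,260)); save(o['scene'][0],'scene_j',(100,90,270,220))
for n in ('top','scene'):
    p,w=o[n]; hsv=cv2.cvtColor(p,cv2.COLOR_RGB2HSV)
    H,S,V=[hsv[...,k].astype(int) for k in range(3)]
    x,y,z=w[...,0],w[...,1],w[...,2]
    def rep(name,m):
        m=cv2.morphologyEx(m.astype(np.uint8),cv2.MORPH_OPEN,np.ones((2,2)))>0
        q=w[m]; q=q[~np.isnan(q[:,0])]
        if len(q)<5: print(name,len(q));return
        r=cv2.minAreaRect((q[:,:2]*1000).astype(np.float32))
        print(n,name,len(q),'mean',q.mean(0).round(4),'rect',np.round(r[0],1),np.round(r[1],1),round(r[2],1))
    rep('orangetop',(H>5)&(H<18)&(S>150)&(y<-.3)&(y>-.5)&(z>.080))
    rep('green',(H>60)&(H<90)&(S>60)&(y<.1)&(y>-.31)&(x>.4)&(x<.64)&(z>.03))
    rep('rest',(y<-.33)&(y>-.45)&(x>.34)&(x<.51)&(z>.010)&(z<.02))
    rep('restfoot',(y<-.33)&(y>-.45)&(x>.34)&(x<.51)&(z>.008))
    for nm,(lx,ly,zz) in dict(jar=(.583,.374,.094),can=(.457,.406,.1),tub=(.538,.26,.086),yel=(.437,.188,.086),tur=(.425,.279,.086)).items():
        rep(nm,(np.hypot(x-lx,y-ly)<.05)&(abs(z-zz)<.006))
E
```

```text
top orangetop 181 mean [ 0.421  -0.3972  0.0753] rect [ 422.3 -405.6] [46.3 78.3] 77.9
top green 460 mean [ 0.5307 -0.1276  0.0386] rect [ 514.6 -120.5] [204.  361.7] 0.9
top rest 123 mean [ 0.4213 -0.3892  0.0112] rect [ 425.3 -399.9] [ 79.2 147.4] 79.3
top restfoot 805 mean [ 0.4227 -0.392   0.0415] rect [ 424.9 -399.4] [ 82.  148.7] 78.4
top jar 232 mean [0.5808 0.3718 0.0922] rect [582.1 372.8] [47.  50.4] 80.8
top can 223 mean [0.4547 0.4049 0.0982] rect [454.5 413.3] [65.6 47.7] 89.1
top tub 237 mean [0.5343 0.2572 0.084 ] rect [535.8 257.7] [48.2 50.6] 43.8
top yel 242 mean [0.4328 0.1865 0.0841] rect [432.8 187.2] [51.1 49.7] 18.1
top tur 231 mean [0.4226 0.2764 0.0842] rect [422.4 279.4] [54.  49.4] 84.9
scene orangetop 302 mean [ 0.4221 -0.396   0.0846] rect [ 472.  -384.1] [173.3  43.7] 11.4
scene green 268 mean [ 0.493  -0.1899  0.0444] rect [ 515.6 -117. ] [207.2 348.7] 0.8
scene rest 503 mean [ 0.4112 -0.4097  0.0128] rect [ 432.2 -396.5] [ 72.8 160.8] 78.8
scene restfoot 1903 mean [ 0.4151 -0.4028  0.0389] rect [ 452.7 -395.1] [208.3  99.1] 1.4
scene jar 95 mean [0.5829 0.3706 0.0905] rect [649.4 435.4] [246.7  46.1] 43.0
scene can 98 mean [0.459  0.3999 0.0975] rect [521.5 474. ] [247.   47.1] 48.2
scene tub 104 mean [0.5376 0.2538 0.0833] rect [583.9 320.9] [213.5  47. ] 53.5
scene yel 153 mean [0.4352 0.1822 0.085 ] rect [468.9 202.9] [127.5  48. ] 28.7
scene tur 125 mean [0.4253 0.2757 0.0835] rect [473.4 336.6] [212.1  42.8] 51.7
```

View pics/top_board.png

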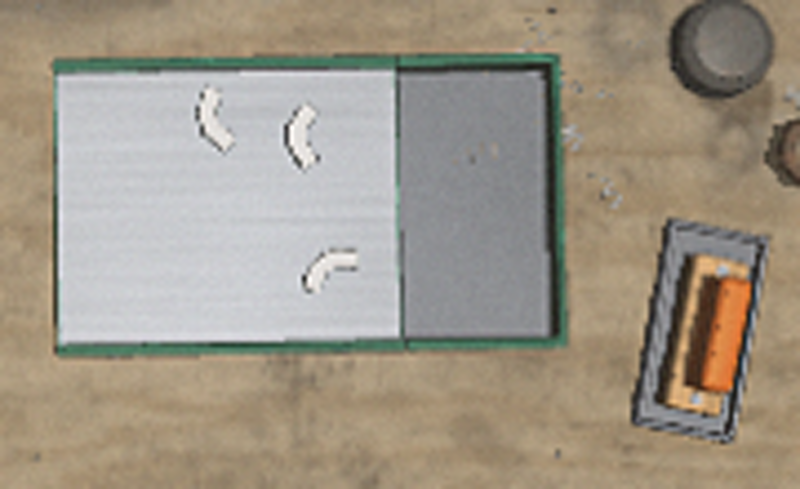

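View pics/scene_j.png

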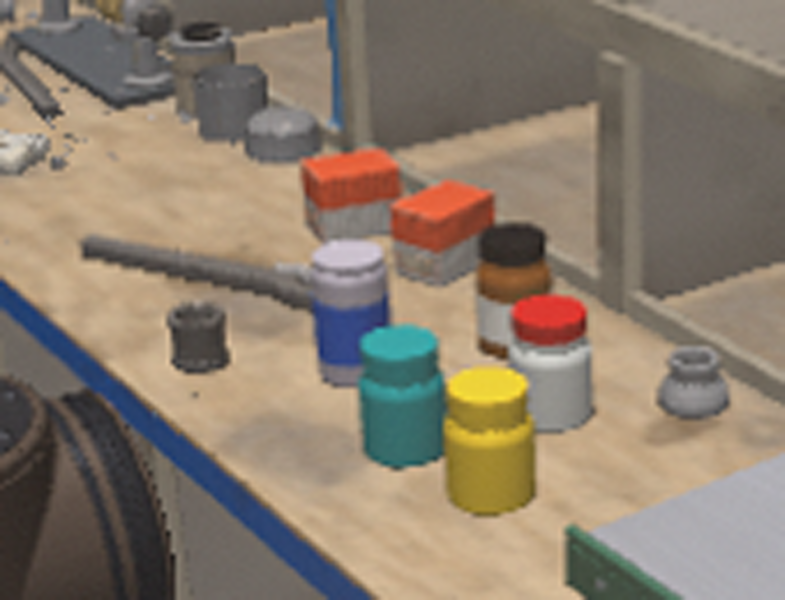

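```bash
cat >> h.py <<'E'
def to(*wps):
    """wps: (x,y,z,yaw) successive; prints turn units then shift units in tool frame after turn"""
    o=ctrl.get_obs(); p=np.array(o['tool_pos']); y=o['orientation'][2]
    print('at',p.round(4),np.round(o['orientation'],2),'F',np.round(o['force'],1),'open',round(o['opening'],4),'t',round(o['clock'],2))
    for w in wps:
        t=np.array(w[:3]); yw=w[3]; dy=(yw-y+180)%360-180
        a=np.radians(yw); d=t-p
        s=np.array([d[0]*np.cos(a)+d[1]*np.sin(a), d[0]*np.sin(a)-d[1]*np.cos(a), -d[2]])/.04
        print('rz',round(-np.radians(dy)/.1,2),'xyz',s.round(2),'rows',int(np.ceil(abs(s).max())))
        p=t;y=yw
E
python3 -c "
from h import *
to((.215,.639,.193,-102.2),(.52,.05,.193,-102.2),(.425,-.3935,.15,-102.2))"
```

```text
at [0.2154 0.6397 0.1935] [ 180.      0.   -108.61] F [-0.2  0.6  0.2] open 0.0874 t 1.0
rz -1.12 xyz [0.02 0.01 0.01] rows 1
rz -0.0 xyz [ 12.78 -10.56  -0.  ] rows 13
rz -0.0 xyz [11.34 -0.02  1.08] rows 12
```

```bash
python3 -m jog '0 0 -0.56 0 0 0 1;0 0 -0.56 0 0 0 1;0 0 0 .8 -.66 0 1;0 0 0 .8 -.66 0 1;0 0 0 .8 -.66 0 1;0 0 0 .8 -.66 0 1;0 0 0 .8 -.66 0 1;0 0 0 .8 -.66 0 1'; python3 -m jog '0 0 0 .8 -.66 0 1;0 0 0 .8 -.66 0 1;0 0 0 .8 -.66 0 1;0 0 0 .8 -.66 0 1;0 0 0 .8 -.66 0 1;0 0 0 .8 -.66 0 1;0 0 0 .8 -.66 0 1;0 0 0 .8 -.66 0 1'; python3 -c "
from h import *
to((.425,-.3935,.15,-102.2))"
```

```text
clock: 2.0
tool_pos: [0.3302, 0.4174, 0.1937]
orientation: [-180.0, 0.0, -102.2]
force: [1.7, 0.1, 0.2]
opening: 0.0877
clock: 3.0
tool_pos: [0.4826, 0.1225, 0.1938]
orientation: [-180.0, 0.0, -102.2]
force: [0.7, 0.5, 0.0]
opening: 0.0876
at [0.4826 0.1225 0.1938] [-1.7997e+02  3.0000e-02 -1.0218e+02] F [0.7 0.5 0. ] open 0.0876 t 3.0
rz 0.0 xyz [12.91 -1.32  1.09] rows 13
```

```bash
python3 -m jog '0 0 0 1 -.1 0 1;0 0 0 1 -.1 0 1;0 0 0 1 -.1 0 1;0 0 0 1 -.1 0 1;0 0 0 1 -.1 0 1;0 0 0 1 -.1 0 1;0 0 0 1 -.1 0 1;0 0 0 1 -.1 0 1';  python3 -m jog '0 0 0 1 -.1 .2 1;0 0 0 1 -.1 .2 1;0 0 0 1 -.1 .2 1;0 0 0 1 -.1 .2 1;0 0 0 .9 -.1 .2 1;0 0 0 0 0 0 1;0 0 0 0 0 0 1';python3 - <<'E'
from h import *
to((.425,-.3935,.048,-102.2))
p,w=cloud('scene'); save(p,'s1',(270,200,430,340)); p,w=cloud('top'); save(p,'t1',(320,160,460,270))
E
```

```text
clock: 4.0
tool_pos: [0.4456, -0.1971, 0.1938]
orientation: [-180.0, 0.0, -102.2]
force: [0.6, 0.6, 0.9]
opening: 0.0874
clock: 4.88
tool_pos: [0.4237, -0.3915, 0.1534]
orientation: [180.0, 0.0, -102.2]
force: [0.9, 0.3, -0.1]
opening: 0.0876
at [ 0.4237 -0.3915  0.1534] [ 1.7999e+02  1.0000e-02 -1.0223e+02] F [ 0.9  0.3 -0.1] open 0.0876 t 4.88
rz -0.0 xyz [ 0.04 -0.04  2.64] rows 3
```

View pics/s1.png

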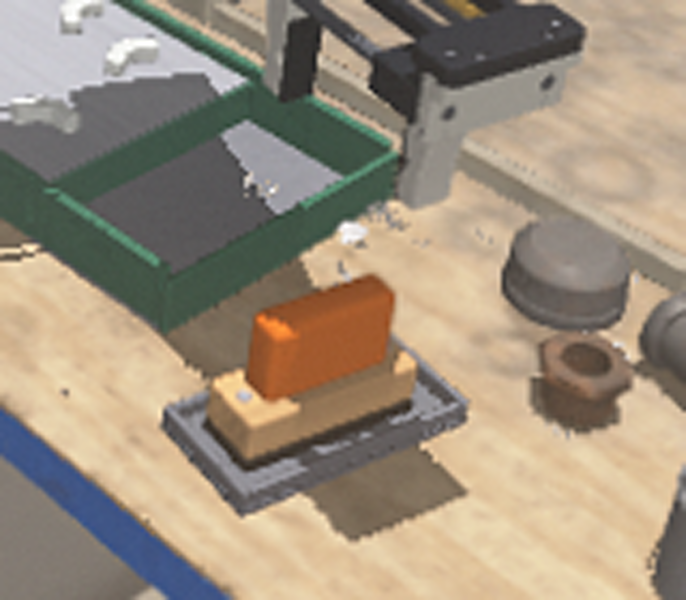

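The gripper hangs over the orange grip with its jaws across the thin side; the scraper stands at (315,340) in its rest. Descending.

```bash
python3 -m jog '0 0 0 .04 -.04 .8 1;0 0 0 0 0 .8 1;0 0 0 0 0 .6 1;0 0 0 0 0 .4 1;0 0 0 0 0 0 1;0 0 0 0 0 0 -1;0 0 0 0 0 0 -1;0 0 0 0 0 0 -1'; python3 -m jog '0 0 0 0 0 0 -1;0 0 0 0 0 0 -1;0 0 0 0 0 0 -1;0 0 0 0 0 0 -1;0 0 0 0 0 0 -1;0 0 0 0 0 0 -1'
```

```text
clock: 5.98
tool_pos: [0.4255, -0.3938, 0.0502]
orientation: [-179.9, -0.0, -102.2]
force: [0.5, 0.8, -0.6]
opening: 0.0628
clock: 6.72
tool_pos: [0.4251, -0.3935, 0.0494]
orientation: [180.0, 0.0, -102.2]
force: [0.6, 0.8, 0.1]
opening: 0.0233
```

```bash
python3 -m jog '0 0 0 0 0 -.5 -1;0 0 0 0 0 -1 -1;0 0 0 0 0 -1 -1;0 0 0 0 0 -.5 -1;0 0 0 0 0 0 -1;0 0 0 0 0 0 -1'; python3 - <<'E'
from h import *
to((.4251,-.3935,.17,-89),(.5485,.035,.16,-89),(.5485,.035,.082,-89))
p,w=cloud('scene'); save(p,'s2',(250,160,450,340))
E
```

```text
clock: 7.48
tool_pos: [0.4244, -0.393, 0.168]
orientation: [179.9, 0.1, -102.2]
force: [-1.1, -0.7, -2.1]
opening: 0.0236
at [ 0.4244 -0.393   0.168 ] [ 1.7990e+02  5.0000e-02 -1.0221e+02] F [-1.1 -0.7 -2.1] open 0.0236 t 7.47
rz -2.31 xyz [ 0.01 -0.02 -0.05] rows 1
rz -0.0 xyz [-10.66  -3.27   0.25] rows 11
rz -0.0 xyz [ 0.   -0.    1.95] rows 2
```

View pics/s2.png

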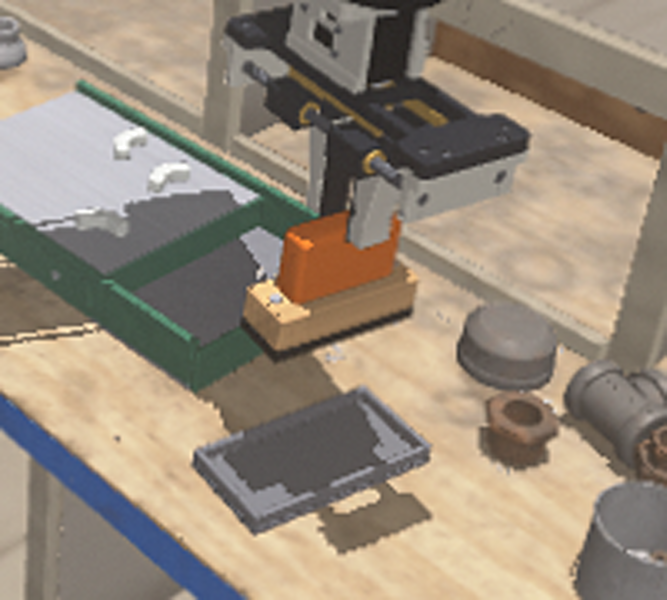

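The scraper is held level above its empty rest (rest at about (310,455) in the crop). I'll measure the rest while it is empty and then carry the scraper to the far lane.

```bash
python3 - <<'E'
from h import *
p,w=cloud('scene'); x,y,z=w[...,0],w[...,1],w[...,2]
m=(z>.0095)&(z<.022)&(y<-.32)&(y>-.47)&(x>.33)&(x<.52)
n,l,st,c=cv2.connectedComponentsWithStats(m.astype(np.uint8),connectivity=8)
for k in range(1,n):
    if st[k,4]>60:
        q=w[l==k]; r=cv2.minAreaRect((q[:,:2]*1000).astype(np.float32)); print(st[k,4],r,q[:,2].max())
E
python3 -m jog '0 0 -.8 0 0 0 -1;0 0 -.8 0 0 0 -1;0 0 -.71 0 0 0 -1;0 0 0 -.8 -.3 0 -1;0 0 0 -.9 -.3 0 -1;0 0 0 -.9 -.3 0 -1;0 0 0 -.9 -.3 0 -1;0 0 0 -.9 -.3 0 -1'; python3 -m jog '0 0 0 -.9 -.3 0 -1;0 0 0 -.9 -.3 0 -1;0 0 0 -.9 -.3 0 -1;0 0 0 -.9 -.3 0 -1;0 0 0 -.9 -.3 0 -1;0 0 0 -.9 -.27 0 -1;0 0 0 -.86 0 .2 -1;0 0 0 0 0 0 -1'; python3 -c "
from h import *
to((.5485,.035,.082,-89))"
```

```text
614 ((428.3968811035156, -393.5013427734375), (76.92801666259766, 151.16725158691406), 79.27558898925781) 0.021871258680156422
clock: 8.57
tool_pos: [0.4817, -0.2152, 0.1684]
orientation: [179.9, 0.0, -89.0]
force: [0.3, 1.0, -1.1]
opening: 0.0232
clock: 9.57
tool_pos: [0.5474, 0.0369, 0.1596]
orientation: [179.8, -0.0, -88.8]
force: [0.3, -1.2, -2.1]
opening: 0.0234
at [0.5474 0.0369 0.1596] [ 1.7984e+02 -4.0000e-02 -8.8820e+01] F [ 0.3 -1.2 -2.1] open 0.0234 t 9.57
rz 0.03 xyz [ 0.05 -0.03  1.94] rows 2
```

```bash
python3 -m jog '0 0 0 .05 -.03 .8 -1;0 0 0 0 0 .7 -1;0 0 0 0 0 .38 -1;0 0 0 0 0 .06 -1;0 0 0 0 0 0 -1;0 0 0 0 0 0 -1'; python3 - <<'E'
from h import *
to((.552,-.18,.081,-89))
p,w=cloud('scene'); save(p,'s3',(210,150,380,290));p,w=cloud('top'); save(p,'t3',(220,150,400,260))
E
```

```text
clock: 10.32
tool_pos: [0.5501, 0.0334, 0.0849]
orientation: [-179.9, 0.0, -89.0]
force: [-0.9, -0.2, -1.8]
opening: 0.0237
at [0.5501 0.0334 0.0849] [-1.799e+02  3.000e-02 -8.895e+01] F [-0.9 -0.2 -1.8] open 0.0237 t 10.32
rz 0.01 xyz [5.33 0.05 0.1 ] rows 6
```

View pics/s3.png

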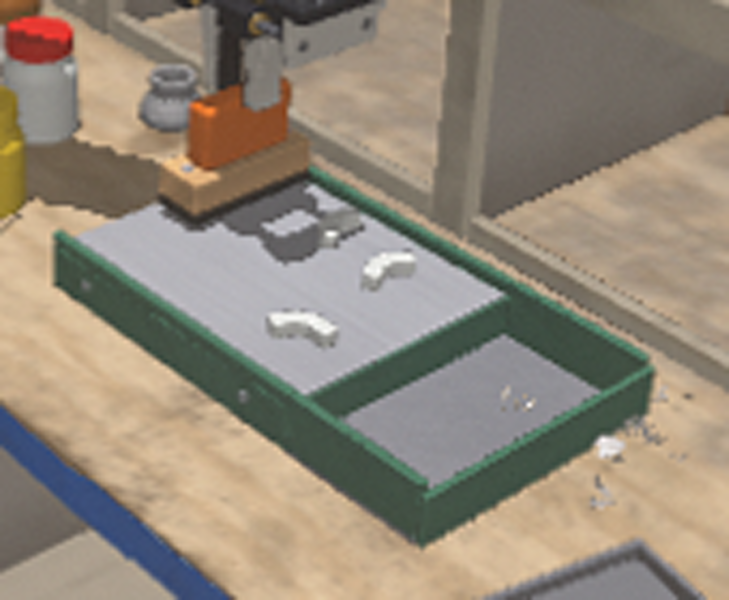

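View pics/t3.png

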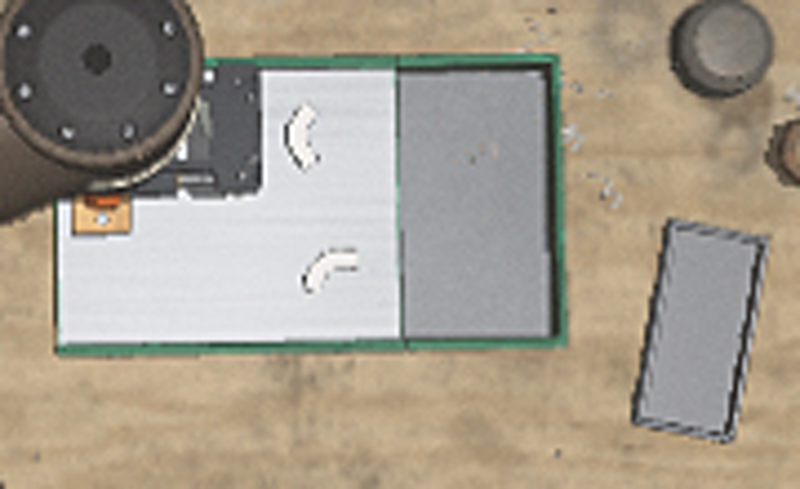

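```bash
python3 -m jog '0 0 0 0 0 .06 -1;0 0 0 0 0 0 -1;0 0 0 0 0 0 -1'; python3 - <<'E'
from h import *
for i in range(4): to()
E
```

```text
clock: 10.8
tool_pos: [0.5494, 0.0332, 0.0815]
orientation: [180.0, -0.0, -89.0]
force: [0.5, 0.8, -1.3]
opening: 0.0233
at [0.5494 0.0332 0.0815] [180.    -0.   -88.96] F [ 0.5  0.8 -1.3] open 0.0233 t 10.8
at [0.5494 0.0332 0.0815] [180.    -0.   -88.96] F [ 0.5  0.8 -1.3] open 0.0233 t 10.8
at [0.5494 0.0332 0.0815] [180.    -0.   -88.96] F [ 0.5  0.8 -1.3] open 0.0233 t 10.8
at [0.5494 0.0332 0.0815] [180.    -0.   -88.96] F [ 0.5  0.8 -1.3] open 0.0233 t 10.8
```

```bash
python3 -m jog '0 0 0 .2 0 .03 -1;0 0 0 .35 0 0 -1;0 0 0 .35 0 0 -1;0 0 0 .35 0 0 -1;0 0 0 .35 0 0 -1;0 0 0 .35 0 0 -1;0 0 0 .35 0 0 -1;0 0 0 .35 0 0 -1'; python3 - <<'E'
from h import *
to((.553,-.185,.081,-89))
p,w=cloud('scene'); save(p,'s4',(210,150,380,290))
E
```

```text
clock: 11.8
tool_pos: [0.5514, -0.0737, 0.0803]
orientation: [-180.0, 0.0, -89.0]
force: [-0.1, 0.6, -1.3]
opening: 0.0236
at [ 0.5514 -0.0737  0.0803] [-180.      0.    -88.96] F [-0.1  0.6 -1.3] open 0.0236 t 11.8
rz 0.01 xyz [ 2.78  0.01 -0.02] rows 3
```

View pics/s4.png

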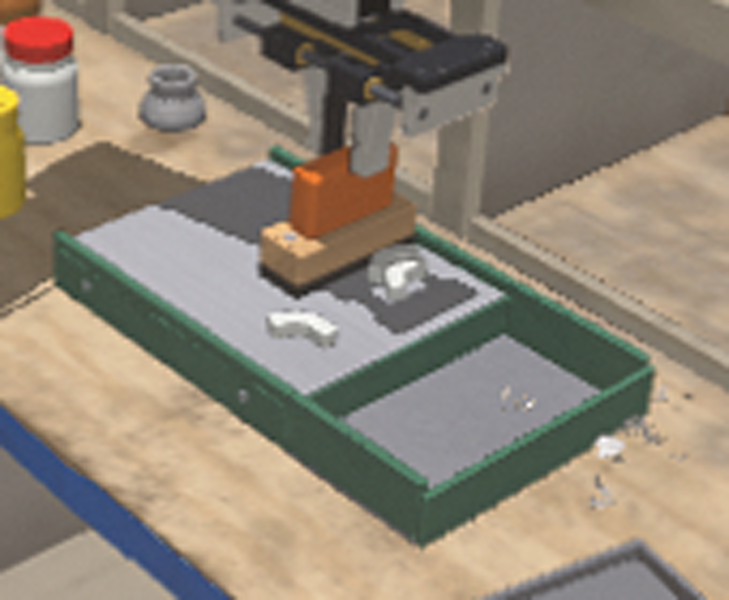

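```bash
python3 -m jog '0 0 0 .35 0 0 -1;0 0 0 .35 0 0 -1;0 0 0 .35 0 0 -1;0 0 0 .35 0 0 -1;0 0 0 .35 0 0 -1;0 0 0 .35 0 0 -1;0 0 0 .35 0 0 -1;0 0 0 .35 0 0 -1'; python3 -m jog '0 0 0 .3 0 0 -1;0 0 0 0 0 0 -1;0 0 0 0 0 0 -1'; python3 - <<'E'
from h import *
to((.553,-.185,.081,-89))
p,w=cloud('scene'); save(p,'s5',(210,150,380,290))
E
```

```text
clock: 12.85
tool_pos: [0.5534, -0.1857, 0.0802]
orientation: [180.0, -0.0, -89.0]
force: [0.1, -1.0, -1.2]
opening: 0.0235
clock: 13.22
tool_pos: [0.5535, -0.1967, 0.0802]
orientation: [180.0, 0.0, -89.0]
force: [-0.1, -1.3, -0.9]
opening: 0.0232
at [ 0.5535 -0.1967  0.0802] [180.     0.   -88.97] F [-0.1 -1.3 -0.9] open 0.0232 t 13.22
rz 0.01 xyz [-0.29  0.01 -0.02] rows 1
```

View pics/s5.png

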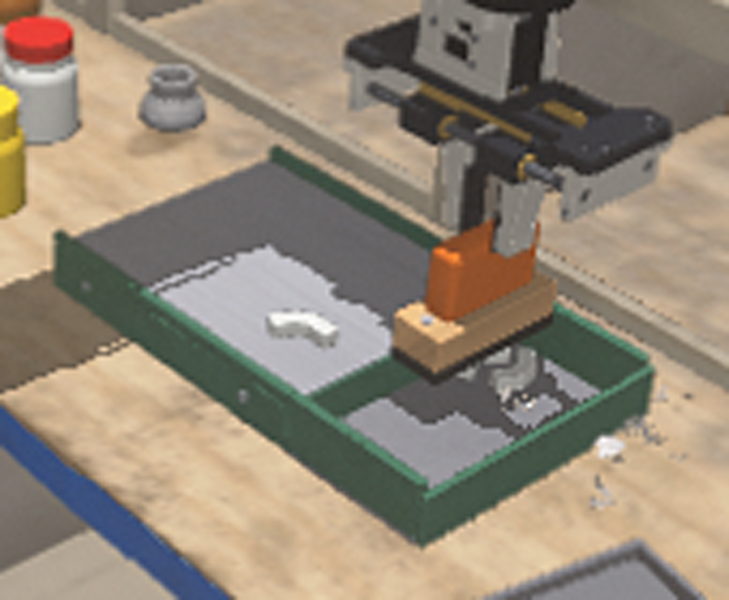

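```bash
python3 -m jog '0 0 0 0 0 -.6 -1;0 0 0 0 0 -.7 -1;0 0 0 -.8 .36 0 -1;0 0 0 -.8 .36 0 -1;0 0 0 -.8 .36 0 -1;0 0 0 -.8 .36 0 -1;0 0 0 -.8 .36 0 -1;0 0 0 -.8 .1 0 -1'; python3 -m jog '0 0 0 -.4 0 0 -1;0 0 0 0 0 0 -1';python3 - <<'E'
from h import *
to((.480,.01,.0805,-89))
E
```

```text
clock: 14.28
tool_pos: [0.4732, -0.0049, 0.1326]
orientation: [-180.0, 0.0, -88.9]
force: [0.2, 0.2, -2.0]
opening: 0.0229
clock: 14.52
tool_pos: [0.474, 0.0108, 0.1324]
orientation: [-180.0, 0.0, -88.8]
force: [-0.4, -1.4, -0.4]
opening: 0.0238
at [0.474  0.0108 0.1324] [-1.7998e+02  1.0000e-02 -8.8830e+01] F [-0.4 -1.4 -0.4] open 0.0238 t 14.53
rz 0.03 xyz [ 0.02 -0.15  1.3 ] rows 2
```

```bash
python3 -m jog '0 0 0 0 -.15 .5 -1;0 0 0 0 0 .5 -1;0 0 0 0 0 .25 -1;0 0 0 0 0 .05 -1;0 0 0 0 0 0 -1;0 0 0 0 0 0 -1'; python3 - <<'E'
from h import *
to((.483,-.195,.0805,-89))
p,w=cloud('scene'); save(p,'s6',(210,150,380,290))
E
```

```text
clock: 15.28
tool_pos: [0.4803, 0.0101, 0.0809]
orientation: [-179.9, 0.0, -89.0]
force: [-0.2, 0.1, -2.0]
opening: 0.0234
at [0.4803 0.0101 0.0809] [-1.7993e+02  2.0000e-02 -8.8950e+01] F [-0.2  0.1 -2. ] open 0.0234 t 15.28
rz 0.01 xyz [5.13 0.02 0.01] rows 6
```

View pics/s6.png

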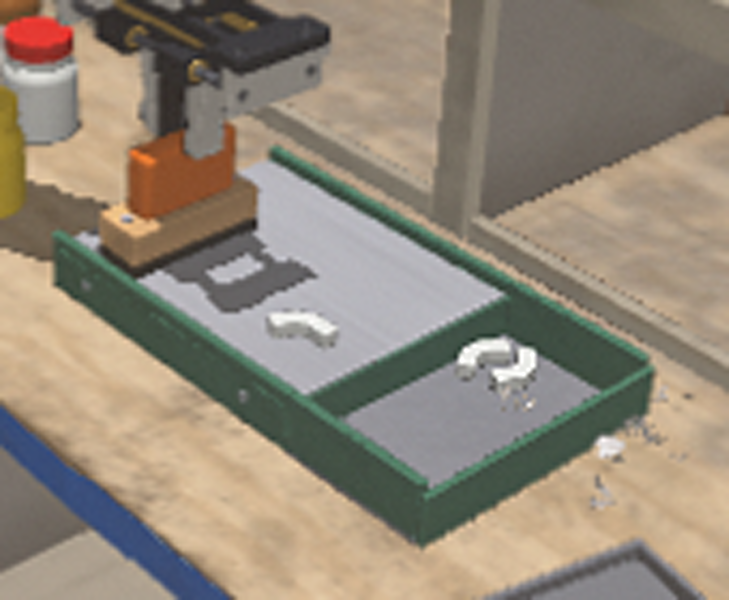

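Two chips are in the trough at about (490,360), and the third at (302,327) is straight ahead of the foot.

```bash
python3 -m jog '0 0 0 .2 0 0 -1;0 0 0 .35 0 0 -1;0 0 0 .35 0 0 -1;0 0 0 .35 0 0 -1;0 0 0 .35 0 0 -1;0 0 0 .35 0 0 -1;0 0 0 .35 0 0 -1;0 0 0 .35 0 0 -1';python3 -m jog '0 0 0 .35 0 0 -1;0 0 0 .35 0 0 -1;0 0 0 .35 0 0 -1;0 0 0 .35 0 0 -1;0 0 0 .35 0 0 -1;0 0 0 .35 0 0 -1;0 0 0 .35 0 0 -1;0 0 0 0 0 0 -1'; python3 -m jog '0 0 0 .1 0 0 -1;0 0 0 0 0 0 -1;0 0 0 0 0 -.8 -1;0 0 0 0 0 -1 -1;0 0 0 0 0 -.3 -1;0 0 0 0 0 0 -1'; python3 - <<'E'
from h import *
to((.4255,-.3935,.165,-102.2),(.4255,-.3935,.051,-102.2))
p,w=cloud('scene'); save(p,'s7',(210,150,380,290))
E
```

```text
clock: 16.32
tool_pos: [0.4818, -0.097, 0.0803]
orientation: [-180.0, 0.0, -89.0]
force: [0.2, 0.1, -1.9]
opening: 0.0234
clock: 17.32
tool_pos: [0.4835, -0.195, 0.0802]
orientation: [180.0, -0.0, -89.0]
force: [-0.6, 1.0, -2.3]
opening: 0.0235
clock: 18.08
tool_pos: [0.4839, -0.1977, 0.1647]
orientation: [-179.9, 0.0, -88.9]
force: [0.1, 0.5, -2.2]
opening: 0.0233
at [ 0.4839 -0.1977  0.1647] [-1.7991e+02  1.0000e-02 -8.8940e+01] F [ 0.1  0.5 -2.2] open 0.0233 t 18.07
rz 2.31 xyz [ 5.09  0.39 -0.01] rows 6
rz -0.0 xyz [-0.    0.    2.85] rows 3
```

View pics/s7.png

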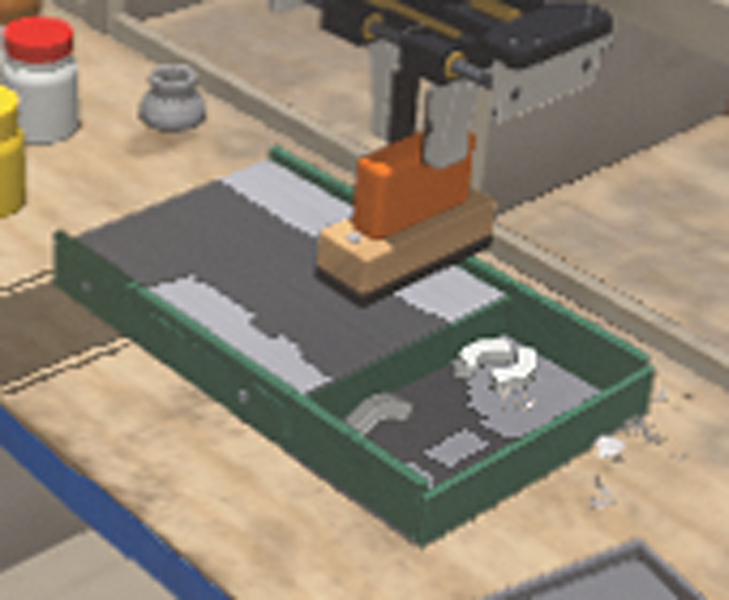

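All three chips are in the trough, two at about (495,360) and one at (380,410), and the plate in view is bare. Returning the scraper to its original pose.

```bash
python3 -m jog '0 0 .8 0 0 0 -1;0 0 .8 0 0 0 -1;0 0 .71 0 0 0 -1;0 0 0 .8 .08 0 -1;0 0 0 .9 .08 0 -1;0 0 0 .9 .08 0 -1;0 0 0 .9 .08 0 -1;0 0 0 .9 .07 0 -1'; python3 -m jog '0 0 0 .69 0 0 -1;0 0 0 0 0 .8 -1;0 0 0 0 0 .7 -1;0 0 0 0 0 .4 -1;0 0 0 0 0 0 -1;0 0 0 0 0 0 -1'; python3 - <<'E'
from h import *
to((.4255,-.3935,.0500,-102.2))
p,w=cloud('scene'); save(p,'s8',(250,200,410,340))
p,w=cloud('top'); save(p,'t8',(220,150,400,260))
E
```

```text
clock: 19.12
tool_pos: [0.4299, -0.3672, 0.1622]
orientation: [179.8, 0.1, -102.2]
force: [0.5, -0.7, -1.9]
opening: 0.0237
clock: 19.88
tool_pos: [0.426, -0.394, 0.089]
orientation: [-180.0, -0.0, -102.2]
force: [-0.1, -0.5, -1.5]
opening: 0.0235
at [ 0.426 -0.394  0.089] [-1.7995e+02 -3.0000e-02 -1.0216e+02] F [-0.1 -0.5 -1.5] open 0.0235 t 19.88
rz 0.01 xyz [-0.01  0.01  0.97] rows 1
```

View pics/s8.png

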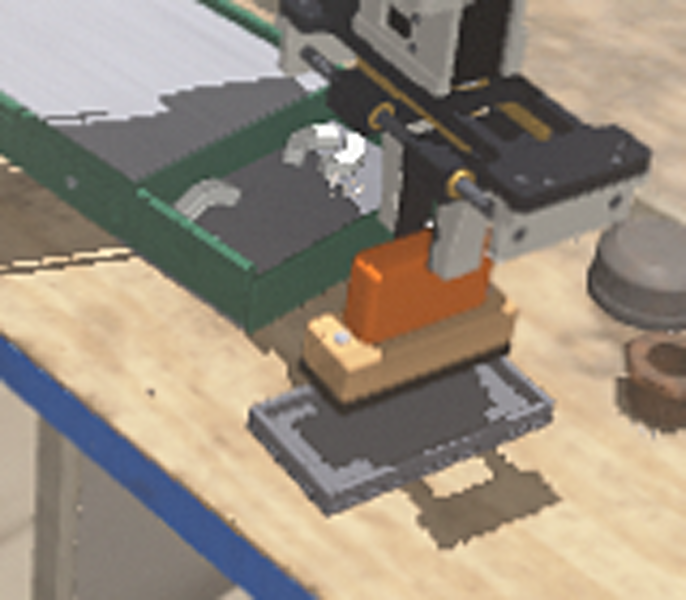

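View pics/t8.png

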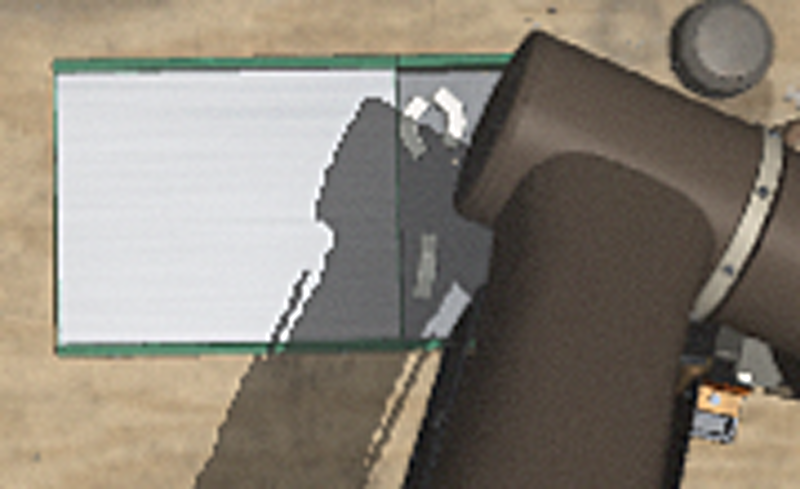

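The plate is bare in both views, with all three chips inside the trough. The scraper is 4 cm over its rest and lined up, so I'm lowering it.

```bash
python3 -m jog '0 0 0 0 0 .5 -1;0 0 0 0 0 .3 -1;0 0 0 0 0 .12 -1;0 0 0 0 0 .04 -1;0 0 0 0 0 0 -1;0 0 0 0 0 0 -1'; python3 -c "
from h import *
to((.4255,-.3935,.0494,-102.2))"
```

```text
clock: 20.72
tool_pos: [0.4257, -0.3939, 0.0503]
orientation: [-180.0, -0.0, -102.2]
force: [0.3, -0.1, -1.6]
opening: 0.0235
at [ 0.4257 -0.3939  0.0503] [-1.7996e+02 -1.0000e-02 -1.0219e+02] F [ 0.3 -0.1 -1.6] open 0.0235 t 20.73
rz 0.0 xyz [-0.01  0.01  0.02] rows 1
```

```bash
python3 -m jog '0 0 0 0 0 .03 -1;0 0 0 0 0 0 -1;0 0 0 0 0 0 -1';  python3 -m jog '0 0 0 0 0 0 0;0 0 0 0 0 0 0;0 0 0 0 0 0 0.2;0 0 0 0 0 0 .2;0 0 0 0 0 0 .2;0 0 0 0 0 0 .2;0 0 0 0 0 -.5 .2;0 0 0 0 0 -1 .2'; python3 -m jog '0 0 0 0 0 -1 .2;0 0 0 0 0 -1 .2;0 0 0 0 0 0 .2'; python3 - <<'E'
from h import *
to((.53,-.05,.19,-102.2))
p,w=cloud('scene'); save(p,'s9',(250,200,410,340))
E
```

```text
clock: 21.1
tool_pos: [0.4258, -0.394, 0.0493]
orientation: [-179.9, -0.0, -102.2]
force: [-1.3, 1.4, 5.9]
opening: 0.0233
clock: 22.1
tool_pos: [0.4241, -0.393, 0.1077]
orientation: [179.8, 0.1, -102.2]
force: [1.4, -0.0, 0.7]
opening: 0.0528
clock: 22.48
tool_pos: [0.4271, -0.3949, 0.1925]
orientation: [-179.6, -0.1, -102.2]
force: [0.9, -0.1, 0.8]
opening: 0.0521
at [ 0.4271 -0.3949  0.1925] [-1.7964e+02 -1.2000e-01 -1.0217e+02] F [ 0.9 -0.1  0.8] open 0.0521 t 22.48
rz 0.01 xyz [-8.97 -0.69  0.06] rows 9
```

View pics/s9.png

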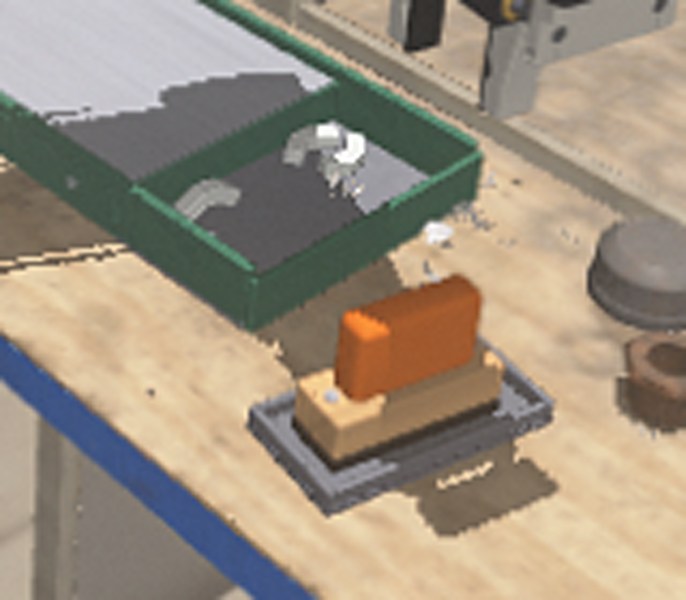

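Scraper stands in its rest, about (400,390), and the chips are in the trough. Next is the tub.

```bash
python3 -c "
from h import *
to((.427,-.395,.1925,-70),(.537,.259,.18,-70),(.537,.259,.026,-70))"
python3 -m jog '0 0 -.9 0 0 0 .5;0 0 -.9 0 0 0 1;0 0 -.9 0 0 0 1;0 0 -.9 0 0 0 1;0 0 -.9 0 0 0 1;0 0 -.9 0 0 0 1;0 0 -.21 0 0 0 1'; python3 -c "
from h import *
to((.537,.259,.18,-70),(.537,.259,.026,-70))"
```

```text
at [ 0.4261 -0.3941  0.1903] [-1.7981e+02 -4.0000e-02 -1.0219e+02] F [-0.3  0.4 -0.7] open 0.0527 t 22.52
rz -5.62 xyz [ 0.03 -0.01 -0.06] rows 1
rz -0.0 xyz [-14.42  -8.18   0.31] rows 15
rz -0.0 xyz [ 0.   -0.    3.85] rows 4
clock: 23.4
tool_pos: [0.4248, -0.3934, 0.1875]
orientation: [179.9, 0.1, -70.0]
force: [0.4, 0.4, -0.3]
opening: 0.0874
at [ 0.4248 -0.3934  0.1875] [ 1.7993e+02  9.0000e-02 -7.0030e+01] F [ 0.4  0.4 -0.3] open 0.0874 t 23.4
rz -0.01 xyz [-14.37  -8.21   0.19] rows 15
rz -0.0 xyz [ 0.   -0.    3.85] rows 4
```

```bash
python3 -m jog '0 0 0 -.9 -.51 0 1;0 0 0 -.9 -.51 0 1;0 0 0 -.9 -.51 0 1;0 0 0 -.9 -.51 0 1;0 0 0 -.9 -.51 0 1;0 0 0 -.9 -.51 0 1;0 0 0 -.9 -.51 0 1;0 0 0 -.9 -.51 0 1';python3 -m jog '0 0 0 -.9 -.51 0 1;0 0 0 -.9 -.51 0 1;0 0 0 -.9 -.51 0 1;0 0 0 -.9 -.51 0 1;0 0 0 -.9 -.51 0 1;0 0 0 -.9 -.51 0 1;0 0 0 -.9 -.51 0 1;0 0 0 -.8 -.51 0 1'; python3 -m jog '0 0 0 0 0 0.2 1;0 0 0 0 0 0 1'; python3 - <<'E'
from h import *
to((.537,.259,.11,-70),(.537,.259,.026,-70))
p,w=cloud('scene'); save(p,'s10',(130,90,300,230))
E
```

```text
clock: 24.4
tool_pos: [0.4802, -0.066, 0.1882]
orientation: [180.0, 0.0, -70.1]
force: [-0.1, -0.5, 0.1]
opening: 0.0875
clock: 25.4
tool_pos: [0.5367, 0.2567, 0.188]
orientation: [179.9, -0.0, -70.1]
force: [-0.4, -0.5, -1.1]
opening: 0.0875
clock: 25.65
tool_pos: [0.536, 0.2546, 0.1791]
orientation: [179.8, -0.1, -70.1]
force: [0.4, -1.1, 0.4]
opening: 0.0874
at [0.536  0.2546 0.1791] [ 1.7984e+02 -5.0000e-02 -7.0090e+01] F [ 0.4 -1.1  0.4] open 0.0874 t 25.65
rz -0.02 xyz [-0.1  -0.06  1.73] rows 2
rz -0.0 xyz [ 0.  -0.   2.1] rows 3
```

View pics/s10.png

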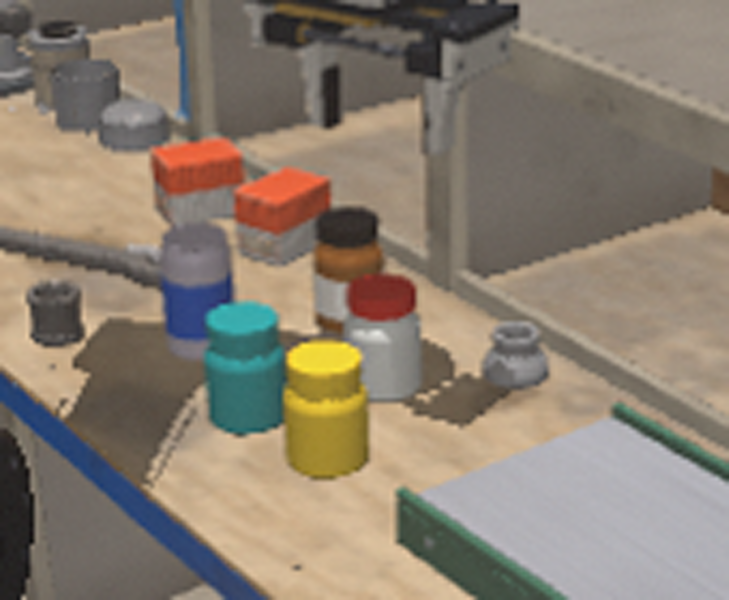

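Fingers are above the red-lid tub at (383,300) and none of the neighbours is in their way. Descending.

```bash
python3 -m jog '0 0 0 -.1 -.06 .8 1;0 0 0 0 0 .9 1;0 0 0 0 0 .7 1;0 0 0 0 0 .5 1;0 0 0 0 0 .4 1;0 0 0 0 0 .35 1;0 0 0 0 0 .15 1;0 0 0 0 0 0 1'; python3 -c "
from h import *
to((.537,.259,.026,-70))"; python3 -m jog '0 0 0 0 0 0 -1;0 0 0 0 0 0 -1;0 0 0 0 0 0 -1;0 0 0 0 0 0 -1;0 0 0 0 0 0 -1;0 0 0 0 0 0 -1;0 0 0 0 0 0 -1'
```

```text
clock: 26.7
tool_pos: [0.5379, 0.2598, 0.0286]
orientation: [180.0, -0.0, -70.1]
force: [-0.4, 0.2, 0.1]
opening: 0.0874
at [0.5379 0.2598 0.0286] [ 1.7999e+02 -1.0000e-02 -7.0050e+01] F [-0.4  0.2  0.1] open 0.0874 t 26.7
rz -0.01 xyz [0.01 0.03 0.06] rows 1
clock: 27.58
tool_pos: [0.5381, 0.2602, 0.029]
orientation: [-180.0, 0.0, -70.0]
force: [-0.3, 1.7, 3.9]
opening: 0.0538
```

```bash
python3 -m jog '0 0 0 0 0 0 -1;0 0 0 0 0 0 -1'; python3 - <<'E'
from h import *
to((.537,.259,.026,-70))
p,w=cloud('scene'); save(p,'s11',(150,100,280,210))
E
```

```text
clock: 27.82
tool_pos: [0.5381, 0.2602, 0.0289]
orientation: [-180.0, 0.0, -70.0]
force: [-1.2, 2.1, 4.5]
opening: 0.0541
at [0.5381 0.2602 0.0289] [-1.7996e+02  2.0000e-02 -7.0040e+01] F [-1.2  2.1  4.5] open 0.0541 t 27.82
rz -0.01 xyz [0.02 0.04 0.07] rows 1
```

View pics/s11.png

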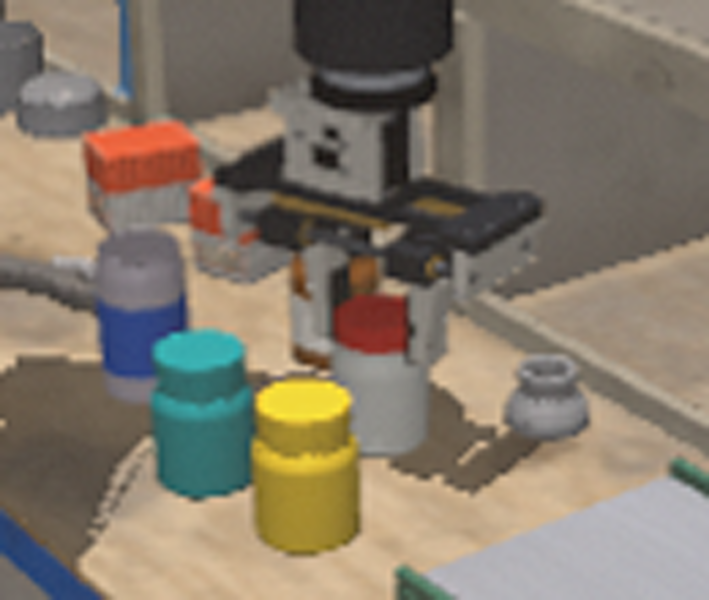

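The fingers are higher than the TCP suggests: the tips retract as the jaws open. They hold the tub by its lid at (370,325), with 54 mm opening. That is a firm parallel hold, so I'll lift slightly and check.

```bash
python3 -m jog '0 0 0 0 0 -.2 -1;0 0 0 0 0 -.3 -1;0 0 0 0 0 -.5 -1;0 0 0 0 0 -.2 -1;0 0 0 0 0 0 -1;0 0 0 0 0 0 -1'; python3 - <<'E'
from h import *
to((.537,.259,.026,-70))
p,w=cloud('scene'); save(p,'s12',(150,80,280,190))
x,y,z=w[...,0],w[...,1],w[...,2]
m=(np.hypot(x-.538,y-.26)<.1)&(z>.04)
for a,b in((80,105),): pass
E
```

```text
clock: 28.62
tool_pos: [0.5374, 0.2595, 0.076]
orientation: [179.9, -0.0, -70.1]
force: [1.2, -0.1, -2.2]
opening: 0.0541
at [0.5374 0.2595 0.076 ] [ 1.7994e+02 -1.0000e-02 -7.0070e+01] F [ 1.2 -0.1 -2.2] open 0.0541 t 28.62
rz -0.01 xyz [0.01 0.01 1.25] rows 2
```

View pics/s12.png

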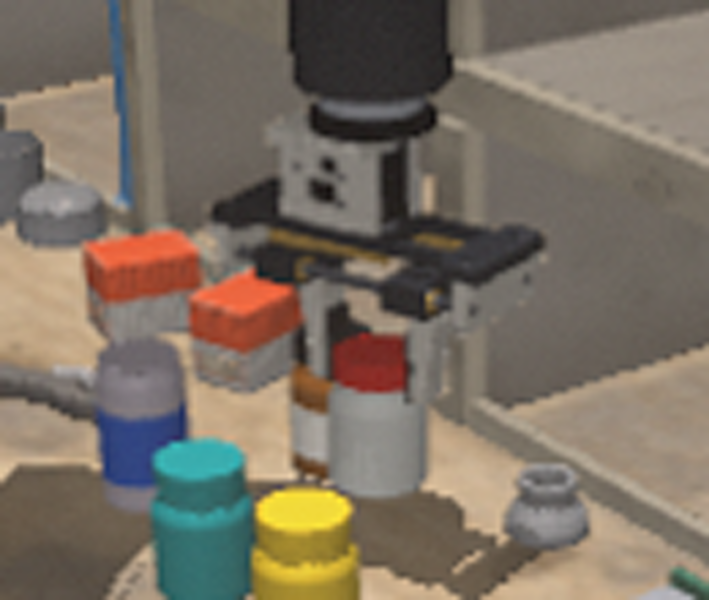

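Lifted cleanly: upright, weight 2.2 N. Carrying it to the −y end of the plate.

```bash
python3 -m jog '0 0 0 0 0 -.9 -1;0 0 0 0 0 -.9 -1;0 0 .7 0 0 0 -1;0 0 .7 0 0 0 -1;0 0 .7 0 0 0 -1;0 0 .7 0 0 0 -1;0 0 .69 0 0 0 -1;0 0 0 0 0 0 -1'; python3 -c "
from h import *
to((.517,-.11,.15,-90),(.517,-.11,.063,-90))"
```

```text
clock: 29.68
tool_pos: [0.5376, 0.2596, 0.1479]
orientation: [179.9, -0.0, -90.0]
force: [-0.4, 0.8, -1.9]
opening: 0.0542
at [0.5376 0.2596 0.1479] [ 1.7994e+02 -5.0000e-02 -9.0020e+01] F [-0.4  0.8 -1.9] open 0.0542 t 29.68
rz -0.0 xyz [ 9.24  0.51 -0.05] rows 10
rz -0.0 xyz [ 0.   -0.    2.17] rows 3
```

```bash
python3 -m jog '0 0 0 .4 .1 0 -1;0 0 0 .8 .1 0 -1;0 0 0 .9 .1 0 -1;0 0 0 .9 .1 0 -1;0 0 0 .9 .1 0 -1;0 0 0 .9 0 0 -1;0 0 0 .9 0 0 -1;0 0 0 .9 0 0 -1';  python3 -m jog '0 0 0 .9 0 0 -1;0 0 0 .9 0 0 -1;0 0 0 .6 0 0 -1;0 0 0 .24 0 .3 -1;0 0 0 0 0 .6 -1;0 0 0 0 0 .5 -1;0 0 0 0 0 .3 -1;0 0 0 0 0 0 -1'; python3 - <<'E'
from h import *
to((.517,-.11,.063,-90))
p,w=cloud('scene'); save(p,'s13',(210,120,380,260))
E
```

```text
clock: 30.68
tool_pos: [0.5169, -0.0058, 0.1487]
orientation: [180.0, 0.0, -90.0]
force: [-0.2, -1.1, -2.5]
opening: 0.0543
clock: 31.68
tool_pos: [0.5167, -0.1096, 0.0797]
orientation: [179.9, -0.0, -90.0]
force: [-0.5, 0.5, -2.0]
opening: 0.0537
at [ 0.5167 -0.1096  0.0797] [ 1.7988e+02 -1.0000e-02 -9.0010e+01] F [-0.5  0.5 -2. ] open 0.0537 t 31.68
rz -0.0 xyz [ 0.01 -0.01  0.42] rows 1
```

View pics/s13.png

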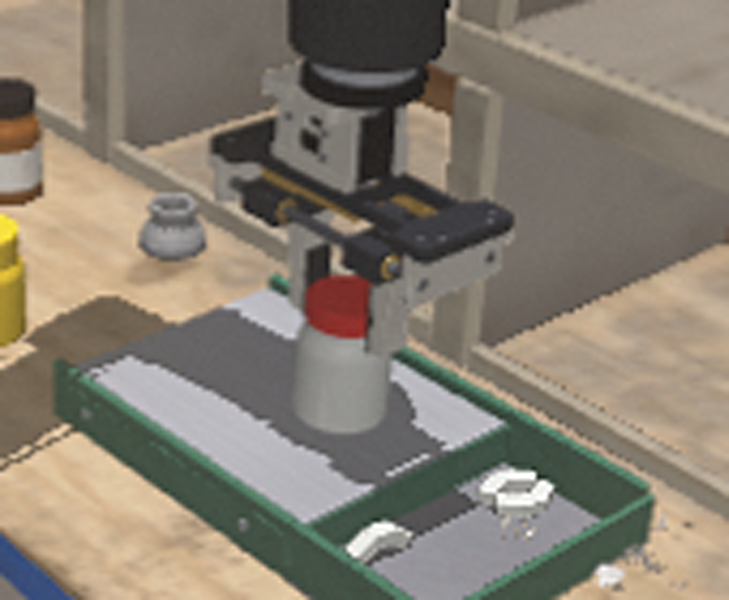

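The tub hangs upright at (343,360) just above the plate. Lowering gently, watching the force.

```bash
python3 -m jog '0 0 0 0 0 .2 -1;0 0 0 0 0 .12 -1;0 0 0 0 0 .05 -1;0 0 0 0 0 0 -1;0 0 0 0 0 0 -1'; python3 -m jog '0 0 0 0 0 .03 -1;0 0 0 0 0 0 -1'; python3 -m jog '0 0 0 0 0 .03 -1;0 0 0 0 0 0 -1'
```

```text
clock: 32.35
tool_pos: [0.5178, -0.1097, 0.066]
orientation: [-180.0, 0.0, -90.0]
force: [-0.1, -0.4, -2.2]
opening: 0.0542
clock: 32.6
tool_pos: [0.5175, -0.1097, 0.0647]
orientation: [180.0, -0.0, -90.0]
force: [-0.1, 0.8, -1.6]
opening: 0.0544
clock: 32.85
tool_pos: [0.5175, -0.1097, 0.0634]
orientation: [180.0, -0.0, -90.0]
force: [0.1, 0.0, -2.1]
opening: 0.0541
```

```bash
python3 -m jog '0 0 0 0 0 .03 -1;0 0 0 0 0 0 -1'; python3 -m jog '0 0 0 0 0 .03 -1;0 0 0 0 0 0 -1'
```

```text
clock: 33.1
tool_pos: [0.5181, -0.1097, 0.0629]
orientation: [-179.9, -0.0, -90.0]
force: [-0.8, 1.3, 4.5]
opening: 0.0542
clock: 33.35
tool_pos: [0.5186, -0.1097, 0.0629]
orientation: [-179.9, -0.0, -90.0]
force: [-3.7, 2.5, 14.5]
opening: 0.0537
```

```bash
python3 -m jog '0 0 0 0 0 -.03 -1;0 0 0 0 0 0 -1;0 0 0 0 0 0 1;0 0 0 0 0 0 1;0 0 0 0 0 0 1;0 0 0 0 0 0 1;0 0 0 0 0 0 1;0 0 0 0 0 0 1'; python3 -m jog '0 0 0 0 0 -.3 1;0 0 0 0 0 -.8 1;0 0 0 0 0 -1 1;0 0 0 0 0 -1 1;0 0 0 0 0 -.3 1;0 0 0 0 0 0 1'; python3 - <<'E'
from h import *
to((.583,.3735,.19,-90))
p,w=cloud('scene'); save(p,'s14',(130,80,380,260))
E
```

```text
clock: 34.35
tool_pos: [0.5176, -0.1097, 0.0622]
orientation: [180.0, -0.0, -90.0]
force: [0.1, -0.3, -0.2]
opening: 0.0875
clock: 35.1
tool_pos: [0.518, -0.1096, 0.1994]
orientation: [-179.9, 0.0, -90.0]
force: [0.2, 0.4, 0.2]
opening: 0.0877
at [ 0.518  -0.1096  0.1994] [-1.7987e+02  2.0000e-02 -9.0050e+01] F [0.2 0.4 0.2] open 0.0877 t 35.1
rz -0.01 xyz [-12.08  -1.63   0.23] rows 13
```

View pics/s14.png

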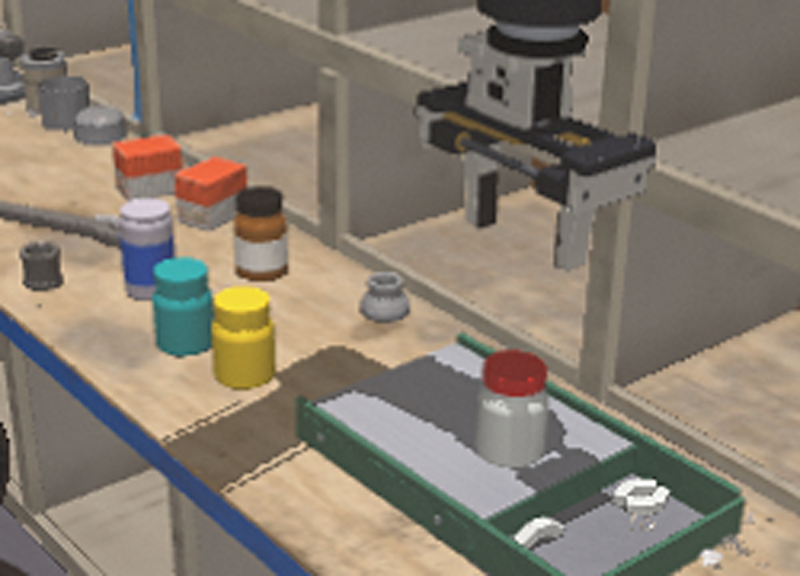

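The tub stands on the plate at (515,405) in this crop, and the chips are still in the trough. Next is the jar, taken by its lid the same way.

```bash
python3 -m jog '0 0 0 -.9 -.13 0 1;0 0 0 -.9 -.13 0 1;0 0 0 -.9 -.13 0 1;0 0 0 -.9 -.13 0 1;0 0 0 -.9 -.13 0 1;0 0 0 -.9 -.13 0 1;0 0 0 -.9 -.13 0 1;0 0 0 -.9 -.13 0 1';python3 -m jog '0 0 0 -.9 -.13 0 1;0 0 0 -.9 -.13 0 1;0 0 0 -.9 -.13 0 1;0 0 0 -.9 -.13 0 1;0 0 0 -.9 -.07 0 1;0 0 0 -.38 0 .2 1;0 0 0 0 0 0 1;0 0 0 0 0 0 1'; python3 - <<'E'
from h import *
to((.583,.3735,.043,-90))
p,w=cloud('scene'); save(p,'s15',(120,60,290,200))
E
```

```text
clock: 36.15
tool_pos: [0.5586, 0.1791, 0.1965]
orientation: [179.9, -0.1, -90.0]
force: [-0.4, -1.3, -0.0]
opening: 0.0873
clock: 37.15
tool_pos: [0.5829, 0.3725, 0.1896]
orientation: [179.9, -0.1, -90.1]
force: [0.2, -0.4, -0.1]
opening: 0.0874
at [0.5829 0.3725 0.1896] [ 1.7995e+02 -6.0000e-02 -9.0060e+01] F [ 0.2 -0.4 -0.1] open 0.0874 t 37.15
rz -0.01 xyz [-0.03 -0.    3.66] rows 4
```

View pics/s15.png

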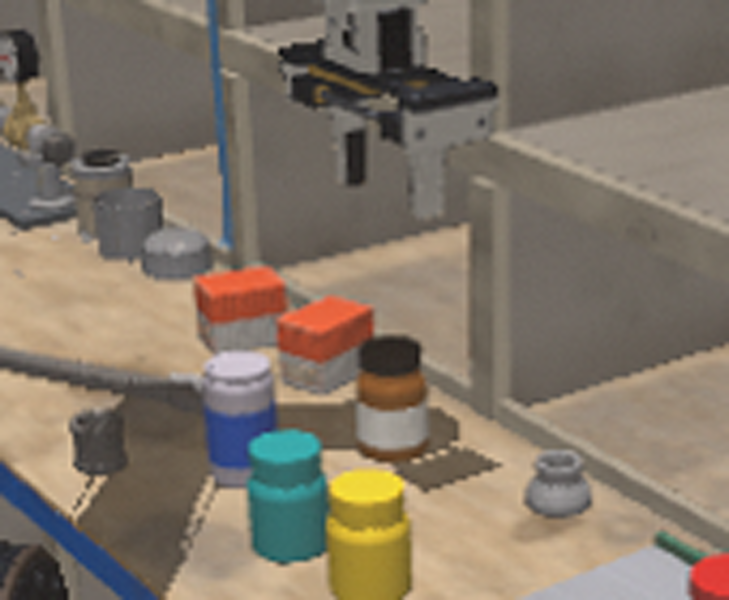

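```bash
python3 -m jog '0 0 0 -.03 0 .8 1;0 0 0 0 0 .9 1;0 0 0 0 0 .7 1;0 0 0 0 0 .5 1;0 0 0 0 0 .4 1;0 0 0 0 0 .25 1;0 0 0 0 0 .1 1;0 0 0 0 0 0 1'; python3 -m jog '0 0 0 0 0 0 -1;0 0 0 0 0 0 -1;0 0 0 0 0 0 -1;0 0 0 0 0 0 -1;0 0 0 0 0 0 -1;0 0 0 0 0 0 -1;0 0 0 0 0 0 -1;0 0 0 0 0 0 -1'; python3 - <<'E'
from h import *
to((.583,.3735,.043,-90))
p,w=cloud('scene'); save(p,'s16',(120,80,290,200))
E
```

```text
clock: 38.2
tool_pos: [0.5834, 0.3748, 0.0446]
orientation: [-180.0, 0.0, -90.0]
force: [0.4, -0.0, -0.5]
opening: 0.0878
clock: 39.2
tool_pos: [0.5834, 0.3749, 0.0445]
orientation: [-180.0, 0.0, -90.0]
force: [0.8, 2.8, 1.5]
opening: 0.0523
at [0.5834 0.3749 0.0445] [-1.7997e+02  3.0000e-02 -9.0040e+01] F [0.8 2.8 1.5] open 0.0523 t 39.2
rz -0.01 xyz [0.04 0.01 0.04] rows 1
```

View pics/s16.png

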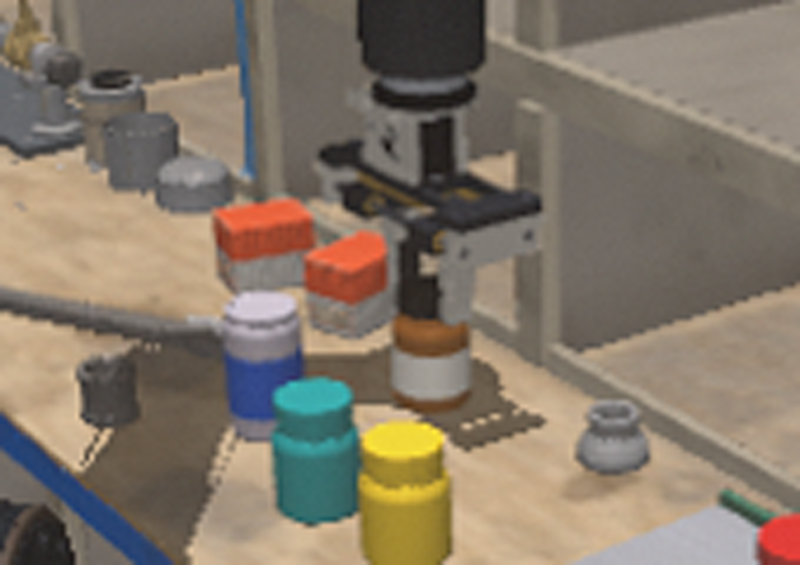

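Jar is held by its lid at (430,280), opening 52 mm, body clear. Lifting and carrying.

```bash
python3 -m jog '0 0 0 0 0 -.2 -1;0 0 0 0 0 -.5 -1;0 0 0 0 0 -.9 -1;0 0 0 0 0 -.9 -1;0 0 0 0 0 -.5 -1;0 0 0 0 0 0 -1';  python3 -m jog '0 0 0 .4 .1 0 -1;0 0 0 .8 .1 0 -1;0 0 0 .9 .1 0 -1;0 0 0 .9 .1 0 -1;0 0 0 .9 .04 0 -1;0 0 0 .9 0 0 -1;0 0 0 .9 0 0 -1;0 0 0 .9 0 0 -1';  python3 -m jog '0 0 0 .9 0 0 -1;0 0 0 .8 0 0 -1;0 0 0 .6 0 0 -1;0 0 0 .22 0 .1 -1;0 0 0 0 0 .5 -1;0 0 0 0 0 .7 -1;0 0 0 0 0 .3 -1;0 0 0 0 0 0 -1'; python3 - <<'E'
from h import *
to((.566,.01,.0785,-90))
p,w=cloud('scene'); save(p,'s17',(190,100,360,240))
E
```

```text
clock: 40.0
tool_pos: [0.5836, 0.3748, 0.1659]
orientation: [-179.9, 0.1, -90.1]
force: [0.0, 0.5, -4.0]
opening: 0.0525
clock: 41.0
tool_pos: [0.5637, 0.1084, 0.1627]
orientation: [179.8, -0.1, -90.1]
force: [0.4, -0.3, -2.8]
opening: 0.0522
clock: 42.0
tool_pos: [0.5643, 0.0097, 0.0992]
orientation: [179.9, -0.1, -90.0]
force: [0.6, 0.2, -2.4]
opening: 0.0525
at [0.5643 0.0097 0.0992] [ 1.7986e+02 -5.0000e-02 -9.0030e+01] F [ 0.6  0.2 -2.4] open 0.0525 t 42.0
rz -0.01 xyz [-0.01 -0.04  0.52] rows 1
```

View pics/s17.png

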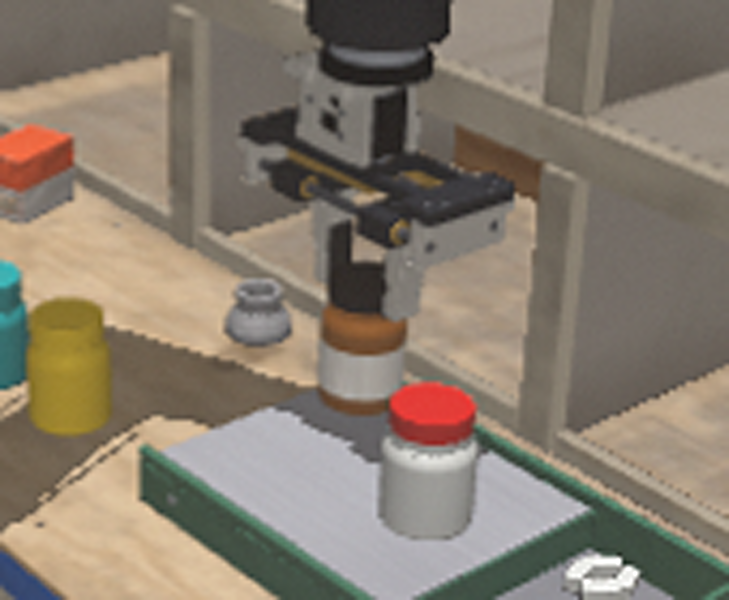

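The jar is upright over the far half of the plate and clear of the tub. Lowering.

```bash
python3 -m jog '0 0 0 0 0 .2 -1;0 0 0 0 0 .15 -1;0 0 0 0 0 .08 -1;0 0 0 0 0 0 -1;0 0 0 0 0 0 -1'; python3 -m jog '0 0 0 0 0 .03 -1;0 0 0 0 0 0 -1'; python3 -m jog '0 0 0 0 0 .03 -1;0 0 0 0 0 0 -1'
```

```text
clock: 42.68
tool_pos: [0.5654, 0.0099, 0.0832]
orientation: [-180.0, -0.0, -90.0]
force: [0.2, 0.2, -2.8]
opening: 0.0526
clock: 42.92
tool_pos: [0.5652, 0.0099, 0.0818]
orientation: [180.0, 0.0, -90.0]
force: [-0.7, -1.0, -3.1]
opening: 0.0527
clock: 43.18
tool_pos: [0.5652, 0.0098, 0.0806]
orientation: [180.0, -0.0, -90.0]
force: [0.3, 0.5, -3.1]
opening: 0.0527
```

```bash
python3 -m jog '0 0 0 0 0 .03 -1;0 0 0 0 0 0 -1'; python3 -m jog '0 0 0 0 0 .03 -1;0 0 0 0 0 0 -1'
```

```text
clock: 43.42
tool_pos: [0.5652, 0.0099, 0.0793]
orientation: [180.0, -0.0, -90.0]
force: [-0.1, -0.2, -2.6]
opening: 0.0526
clock: 43.68
tool_pos: [0.5655, 0.0099, 0.0785]
orientation: [-180.0, -0.0, -90.0]
force: [-0.1, -0.0, -0.5]
opening: 0.0524
```

Contact has begun. One small step more, then release.

```bash
python3 -m jog '0 0 0 0 0 .01 -1;0 0 0 0 0 0 -1;0 0 0 0 0 0 1;0 0 0 0 0 0 1;0 0 0 0 0 0 1;0 0 0 0 0 0 1;0 0 0 0 0 0 1;0 0 0 0 0 0 1'; python3 -m jog '0 0 0 0 0 -.3 1;0 0 0 0 0 -.8 1;0 0 0 0 0 -1 1;0 0 0 0 0 -.8 1;0 0 0 0 0 0 1'; python3 - <<'E'
from h import *
to((.458,.406,.19,-90),(.458,.406,.05,-90))
p,w=cloud('scene'); save(p,'s18',(110,80,360,260))
x,y,z=w[...,0],w[...,1],w[...,2]
m=(np.hypot(x-.458,y-.404)<.05)&(z>.01); q=w[m]
print('can',q.mean(0))
for a in range(10,110,10):
    s=q[(q[:,2]*1000>a-5)&(q[:,2]*1000<a+5)]
    if len(s)>8:
        # width perpendicular to view ray
        A=np.c_[2*s[:,:2],np.ones(len(s))]; b=(s[:,:2]**2).sum(1); c=np.linalg.lstsq(A,b,rcond=None)[0]
        print(a,len(s),c[:2].round(4),round(float(np.sqrt(c[2]+c[0]**2+c[1]**2)),4))
E
```

```text
clock: 44.68
tool_pos: [0.5653, 0.0099, 0.0778]
orientation: [180.0, 0.0, -90.0]
force: [-0.3, -0.5, -0.1]
opening: 0.0875
clock: 45.3
tool_pos: [0.5671, 0.0102, 0.1978]
orientation: [-179.6, 0.1, -90.0]
force: [0.1, 0.9, -0.2]
opening: 0.0875
at [0.5671 0.0102 0.1978] [-1.7965e+02  8.0000e-02 -9.0020e+01] F [ 0.1  0.9 -0.2] open 0.0875 t 45.3
rz -0.0 xyz [-9.89  2.73  0.2 ] rows 10
rz -0.0 xyz [ 0.  -0.   3.5] rows 4
can [0.44727165 0.3943083  0.0713008 ]
10 9 [0.4337 0.3982] 0.0115
20 24 [0.443  0.3991] 0.0145
30 26 [0.4478 0.4021] 0.0178
40 25 [0.4465 0.3992] 0.0154
50 34 [0.4542 0.4053] 0.0242
60 43 [0.4548 0.4033] 0.0243
70 44 [0.4557 0.4044] 0.0242
80 42 [0.4582 0.4082] 0.0276
90 51 [0.4565 0.4049] 0.0247
100 90 [0.4572 0.4058] 0.0215
```

View pics/s18.png

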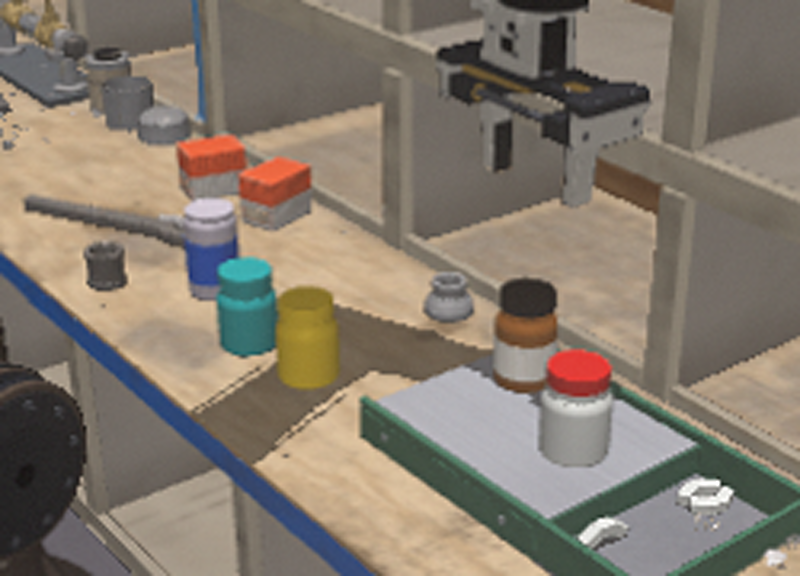

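Jar stands at (525,335) and tub at (575,410) on the plate, both upright. Now the can at (210,248).

```bash
python3 -m jog '0 0 0 -.9 .27 0 1;0 0 0 -.9 .27 0 1;0 0 0 -.9 .27 0 1;0 0 0 -.9 .27 0 1;0 0 0 -.9 .27 0 1;0 0 0 -.9 .27 0 1;0 0 0 -.9 .27 0 1;0 0 0 -.9 .27 0 1';python3 -m jog '0 0 0 -.9 .27 0 1;0 0 0 -.9 .25 0 1;0 0 0 -.89 0 0 1;0 0 0 0 0 .2 1;0 0 0 0 0 0 1;0 0 0 0 0 0 1'; python3 - <<'E'
from h import *
to((.458,.406,.043,-90))
p,w=cloud('scene'); save(p,'s19',(100,60,270,200))
E
```

```text
clock: 46.35
tool_pos: [0.4781, 0.2987, 0.1931]
orientation: [179.9, -0.1, -90.0]
force: [0.3, 0.6, 0.7]
opening: 0.0876
clock: 47.1
tool_pos: [0.4584, 0.4046, 0.1857]
orientation: [180.0, -0.0, -90.1]
force: [0.5, -0.3, 0.4]
opening: 0.0873
at [0.4584 0.4046 0.1857] [ 1.7998e+02 -3.0000e-02 -9.0080e+01] F [ 0.5 -0.3  0.4] open 0.0873 t 47.1
rz -0.01 xyz [-0.03  0.01  3.57] rows 4
```

View pics/s19.png

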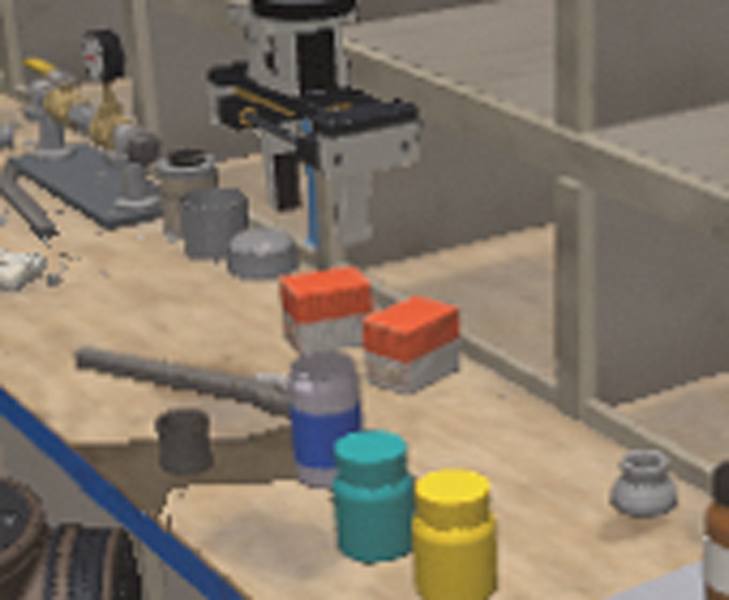

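```bash
python3 -m jog '0 0 0 -.03 0 .8 1;0 0 0 0 0 .9 1;0 0 0 0 0 .7 1;0 0 0 0 0 .5 1;0 0 0 0 0 .35 1;0 0 0 0 0 .2 1;0 0 0 0 0 .07 1;0 0 0 0 0 0 1'; python3 -m jog '0 0 0 0 0 0 -1;0 0 0 0 0 0 -1;0 0 0 0 0 0 -1;0 0 0 0 0 0 -1;0 0 0 0 0 0 -1;0 0 0 0 0 0 -1;0 0 0 0 0 0 -1;0 0 0 0 0 0 -1'; python3 - <<'E'
from h import *
to((.458,.406,.043,-90))
p,w=cloud('scene'); save(p,'s20',(100,80,270,200))
E
```

```text
clock: 48.15
tool_pos: [0.4586, 0.407, 0.0455]
orientation: [-180.0, 0.0, -90.0]
force: [-0.5, 0.3, 0.8]
opening: 0.0874
clock: 49.15
tool_pos: [0.4586, 0.4071, 0.0453]
orientation: [-180.0, 0.0, -90.0]
force: [-0.5, 1.4, 2.1]
opening: 0.0571
at [0.4586 0.4071 0.0453] [-1.7998e+02  3.0000e-02 -9.0040e+01] F [-0.5  1.4  2.1] open 0.0571 t 49.15
rz -0.01 xyz [0.03 0.01 0.06] rows 1
```

View pics/s20.png

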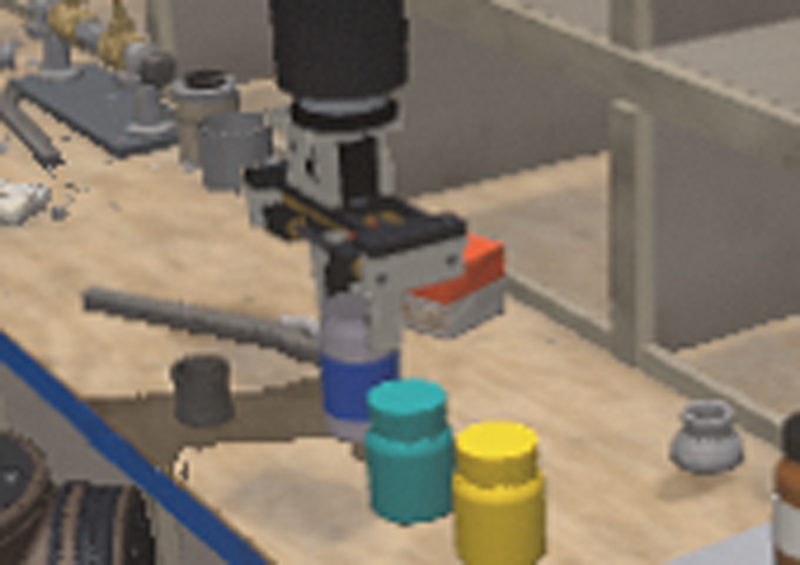

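The can is gripped on its upper side at 57 mm. Lifting and carrying it to the near half of the plate.

```bash
python3 -m jog '0 0 0 0 0 -.2 -1;0 0 0 0 0 -.5 -1;0 0 0 0 0 -.9 -1;0 0 0 0 0 -.9 -1;0 0 0 0 0 -.6 -1;0 0 0 0 0 0 -1';  python3 -m jog '0 0 0 .4 -.05 0 -1;0 0 0 .8 -.05 0 -1;0 0 0 .9 -.05 0 -1;0 0 0 .9 -.04 0 -1;0 0 0 .9 0 0 -1;0 0 0 .9 0 0 -1;0 0 0 .9 0 0 -1;0 0 0 .9 0 0 -1';  python3 -m jog '0 0 0 .9 0 0 -1;0 0 0 .9 0 0 -1;0 0 0 .9 0 0 -1;0 0 0 .5 0 0 -1;0 0 0 .13 0 .3 -1;0 0 0 0 0 .7 -1;0 0 0 0 0 .5 -1;0 0 0 0 0 0 -1'; python3 - <<'E'
from h import *
to((.466,.01,.0793,-90))
p,w=cloud('scene'); save(p,'s21',(190,100,360,240))
E
```

```text
clock: 49.95
tool_pos: [0.4588, 0.4071, 0.1709]
orientation: [-179.9, 0.1, -90.1]
force: [0.6, -0.4, -1.9]
opening: 0.0566
clock: 50.95
tool_pos: [0.4644, 0.1403, 0.1676]
orientation: [179.9, -0.1, -90.1]
force: [0.5, -0.2, -2.2]
opening: 0.0568
clock: 51.95
tool_pos: [0.4634, 0.0089, 0.1066]
orientation: [179.7, -0.1, -90.1]
force: [-0.3, -0.0, -1.0]
opening: 0.0568
at [0.4634 0.0089 0.1066] [ 1.7971e+02 -1.0000e-01 -9.0060e+01] F [-0.3 -0.  -1. ] open 0.0568 t 51.95
rz -0.01 xyz [-0.03 -0.06  0.68] rows 1
```

View pics/s21.png

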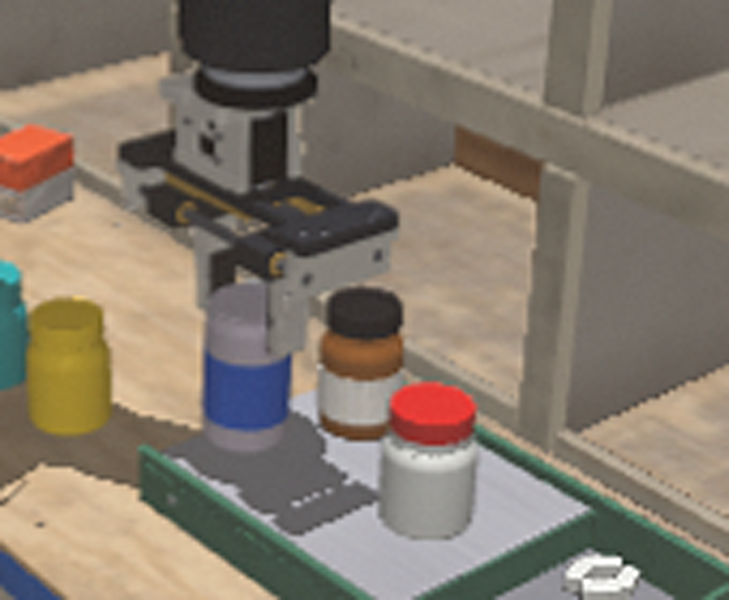

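```bash
python3 -m jog '0 0 0 0 -.04 .25 -1;0 0 0 0 0 .2 -1;0 0 0 0 0 .08 -1;0 0 0 0 0 0 -1;0 0 0 0 0 0 -1'; python3 -m jog '0 0 0 0 0 .03 -1;0 0 0 0 0 0 -1'; python3 -m jog '0 0 0 0 0 .03 -1;0 0 0 0 0 0 -1'
```

```text
clock: 52.62
tool_pos: [0.4675, 0.0096, 0.0881]
orientation: [-180.0, 0.0, -90.0]
force: [0.1, 0.4, -1.4]
opening: 0.0571
clock: 52.88
tool_pos: [0.4673, 0.0096, 0.0867]
orientation: [-180.0, 0.0, -90.0]
force: [-0.2, 0.8, -2.8]
opening: 0.0571
clock: 53.12
tool_pos: [0.4672, 0.0095, 0.0854]
orientation: [180.0, -0.0, -90.0]
force: [-1.0, 0.0, -2.1]
opening: 0.0568
```

```bash
python3 -m jog '0 0 0 0 0 .06 -1;0 0 0 0 0 0 -1'; python3 -m jog '0 0 0 0 0 .04 -1;0 0 0 0 0 0 -1'; python3 -m jog '0 0 0 0 0 .03 -1;0 0 0 0 0 0 -1'
```

```text
clock: 53.38
tool_pos: [0.4671, 0.0095, 0.0828]
orientation: [180.0, -0.0, -90.0]
force: [-0.4, -0.5, -2.0]
opening: 0.0565
clock: 53.62
tool_pos: [0.4672, 0.0095, 0.0813]
orientation: [180.0, -0.0, -90.0]
force: [0.1, -0.6, -1.5]
opening: 0.0567
clock: 53.88
tool_pos: [0.4672, 0.0095, 0.0802]
orientation: [180.0, -0.0, -90.1]
force: [-0.2, -0.2, -1.4]
opening: 0.0567
```

```bash
python3 -m jog '0 0 0 0 0 .03 -1;0 0 0 0 0 0 -1;0 0 0 0 0 0 -1'; 
```

```text
clock: 54.25
tool_pos: [0.4675, 0.0096, 0.0793]
orientation: [-180.0, 0.0, -90.0]
force: [0.4, -0.2, 1.3]
opening: 0.0563
```

Contact. Release and retreat.

```bash
python3 -m jog '0 0 0 0 0 0.01 -1;0 0 0 0 0 0 -1;0 0 0 0 0 0 1;0 0 0 0 0 0 1;0 0 0 0 0 0 1;0 0 0 0 0 0 1;0 0 0 0 0 0 1;0 0 0 0 0 0 1'; python3 -m jog '0 0 0 0 0 -.3 1;0 0 0 0 0 -.8 1;0 0 0 0 0 -1 1;0 0 0 0 0 -1 1;0 0 0 0 0 -.5 1;0 0 0 0 0 0 1'; python3 -m jog '0 0 0 -1 0 0 1;0 0 0 -1 0 0 1;0 0 0 -1 0 0 1;0 0 0 -1 0 0 1;0 0 0 -1 0 0 1;0 0 0 -1 0 0 1;0 0 0 -1 0 0 1;0 0 0 -1 0 0 1';python3 -m jog '0 0 0 -.6 0 0 1;0 0 0 0 0 0 1;0 0 0 0 0 0 1;0 0 0 0 0 0 1'; python3 - <<'E'
from h import *
to()
p,w=cloud('scene'); save(p,'s22',(200,140,400,320))
p,w=cloud('top'); save(p,'t22',(200,150,420,260))
x,y,z=w[...,0],w[...,1],w[...,2]
for nm,(lx,ly,zz) in dict(jar=(.566,.01,.128),can=(.467,.01,.134),tub=(.518,-.11,.12)).items():
    q=w[(np.hypot(x-lx,y-ly)<.05)&(abs(z-zz)<.008)]; r=cv2.minAreaRect((q[:,:2]*1000).astype(np.float32)); print(nm,len(q),r,np.median(q[:,2]))
E
```

```text
clock: 55.25
tool_pos: [0.4673, 0.0095, 0.0786]
orientation: [180.0, -0.0, -90.0]
force: [0.2, -0.6, 0.4]
opening: 0.0875
clock: 56.0
tool_pos: [0.4683, 0.0098, 0.2251]
orientation: [-179.8, 0.1, -90.0]
force: [0.2, 1.1, -0.3]
opening: 0.0876
clock: 57.0
tool_pos: [0.467, 0.3305, 0.2219]
orientation: [179.9, -0.1, -90.0]
force: [1.1, 0.4, 1.0]
opening: 0.0874
clock: 57.5
tool_pos: [0.4676, 0.3527, 0.2228]
orientation: [-180.0, 0.0, -90.1]
force: [-0.3, -0.3, -0.1]
opening: 0.0875
at [0.4676 0.3527 0.2228] [-180.      0.    -90.09] F [-0.3 -0.3 -0.1] open 0.0875 t 57.5
jar 255 ((564.1873168945312, 9.670597076416016), (51.426937103271484, 49.899227142333984), 45.16648483276367) 0.12840756197018155
can 279 ((466.4151611328125, 10.03637409210205), (52.151607513427734, 51.807247161865234), 0.11128127574920654) 0.134433495328446
tub 273 ((517.7089233398438, -109.68812561035156), (49.9785041809082, 52.970375061035156), 0.13142633438110352) 0.12076162446664422
```

View pics/s22.png

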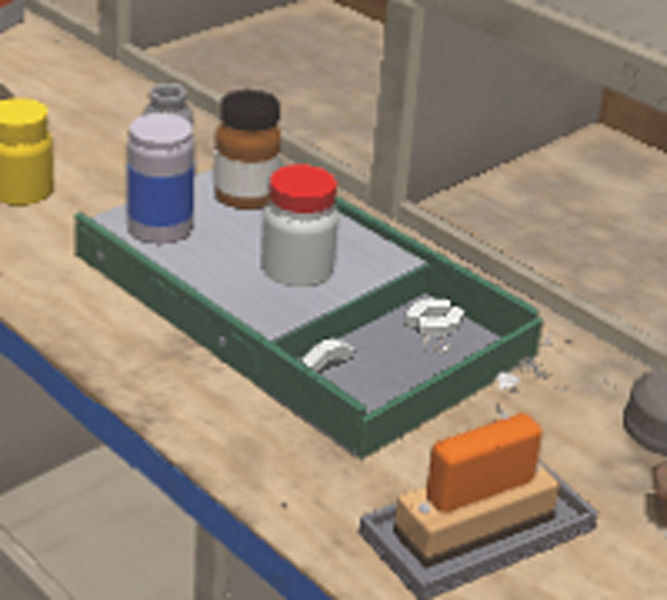

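View pics/t22.png

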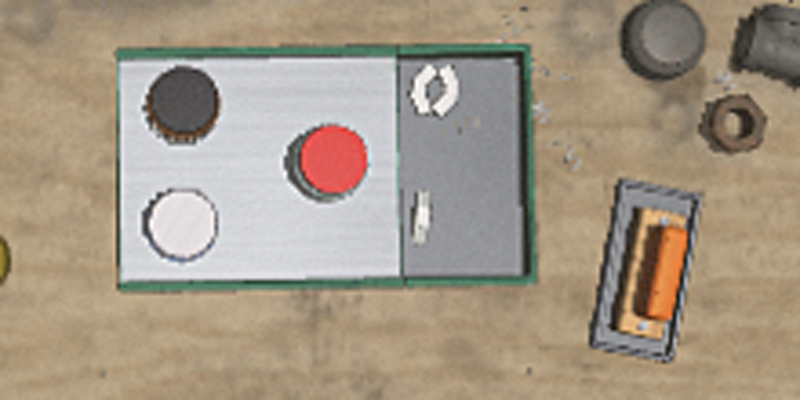

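```bash
python3 - <<'E'
from h import *
for n in ('top','scene'):
    p,w=cloud(n); save(p,'f_'+n)
    for t in ('tin_c','chip0_c'): print(n,t,[(round(r['score'],2),np.round(r['location'],3)) for r in nets.boxes_of(t,n)])
E
```

```text
top tin_c [(0.44, array([ 0.432, -0.378,  0.007]))]
top chip0_c [(0.44, array([ 0.469, -0.193,  0.021]))]
scene tin_c []
scene chip0_c []
```

View pics/f_scene.png

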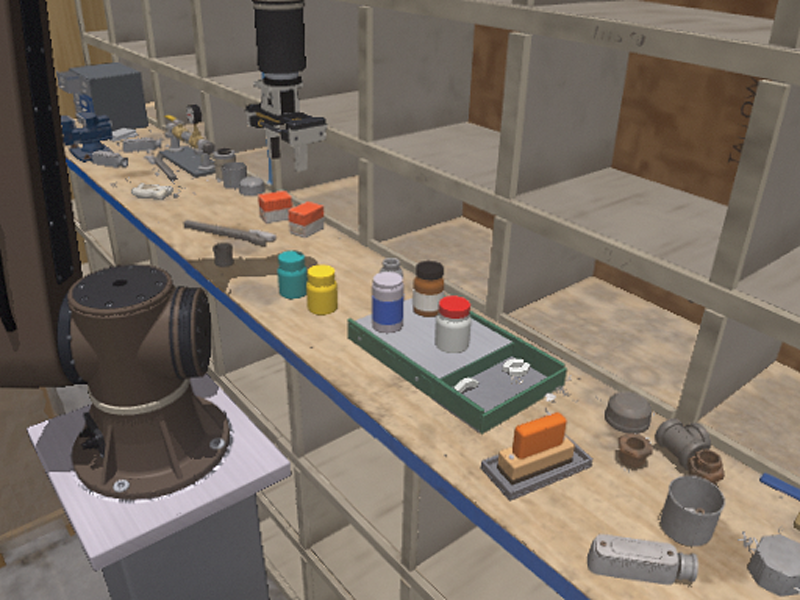

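View pics/f_top.png

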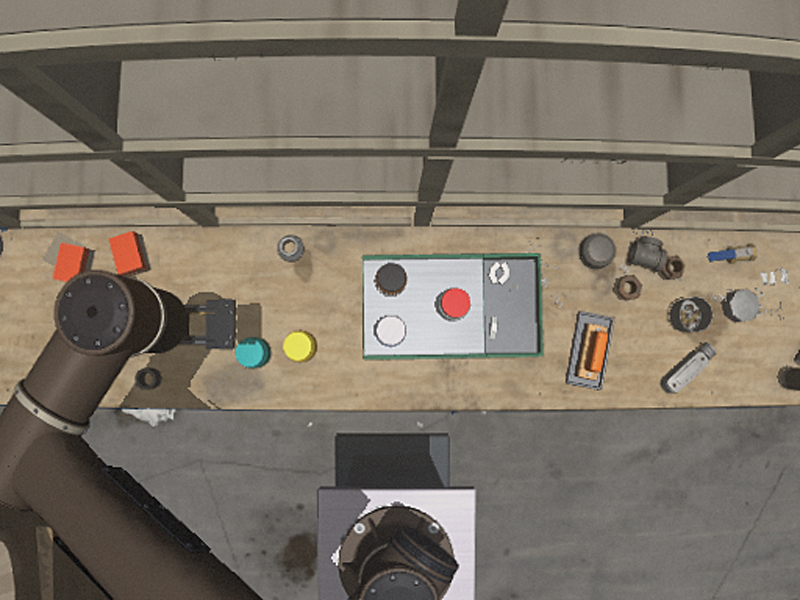

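No tin shows anywhere in either view. The three chips are in the trough, the scraper is in its rest, and the three containers stand upright on the plate. Handing in.

```bash
python3 -c "
from plant import ctrl
print(ctrl.close_job())"
```

```text
the job is handed in; nothing more can be done
None
```

The job is done and handed in at about 58 s of the 210 s allowed.

- **Chips:** I wiped all three chips off the board with the scraper, in a far pass and then a near pass. They lie in the trough and the plate is bare of chips.
- **Scraper:** It stands back in its grey rest, in the pose it started in.
- **Containers:** I stood the tub, jar and can on the plate, in that order. The last top view measured the middles of their tops within 2 mm of where I released them. Their tops are within 1 mm of the height they should have, so they stand upright with their whole bases on the plate, clear of the rims and ends.

**Grip:** the fingertips sit higher than the tool point suggests when the jaws are open. The tub and jar were therefore held by their lids, not their bodies. Nothing slipped or tipped.

**Checks that disagreed:**
- The chip network found only one of the three chips in the trough, with a low score of 0.44. Both pictures clearly show all three.
- The tin network gave one report with a low score of 0.44, at the scraper's rest. Neither picture shows a tin, so I took it to be absent.

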